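# Press a freshly glued heel

## Task

A new boot heel with its freshly glued black top piece stands under the pad of the green bench press: lay the straightedge flat on the press bed, its steel working edge flush against the heel's straight front face across the heel's whole width, so that the glued edges stay in line, and let go of it. Then bring the red handle down until the lever is level, so that the pad presses the heel, and keep holding it there: the job finishes with you still holding the handle down. Leave the heel in its place under the pad, and the other things on the bench alone.

Things in the scene. Friction and masses are not known exactly. Their poses are not given: they have to be found in the camera images.
- press: Green bench lever press, fixed, its front facing the robot. Origin: on the bench straight below the pad's centre; own -x points out of the front, z up. Flat steel bed: top 25 mm above the bench, 240 mm wide (120 to each side), reaching 135 mm in front of the origin. A column at the rear carries the head over the bed
- press_head (a point): Lower front edge of the press's head, middle: 23 mm in front of the press origin, 131 mm above the bench. The head reaches 35 mm to each side, goes up to 242 mm and back over the column; the steel ram stands out of its top, to 262 mm when raised
- stop_face (a point): Fixed steel stop on the bed behind the heel, 70 mm wide, 22 mm high: foot of its front face, middle. The heel's back stands 4 to 15 mm in front of it
- press_pad: Round black rubber pad under the ram, 48 mm across; origin: centre of its underside, 76 mm above the bench when raised (14 mm over the heel). It goes down 32 mm per rad of lever, meets the heel at about 0.44 rad, then a cushion spring gives (4.8 N per mm): about 44 N on the heel with the lever level
- press_lever (a joint): Press lever: 0 = raised, as it rests (points to the front and 40 degrees up); grows as the handle is pulled down; 0.70 rad = level; stop at 0.98. It swings upright about lever_pivot, 95 mm to the press's -y side of the pad's centre. A spring lifts it when let go; held level it takes about 12 N at the handle
- lever_pivot (a point): Fixed point on the lever's swing axis (the axis is the press's y direction), in the middle of the lever's thickness, 180 mm above the bench
- lever_grip (a point): Red round plastic handle on the lever's outer end, 26 mm thick, 96 mm long, on a 14 mm steel bar. Origin: its middle, on the lever's centre line, 170 mm from lever_pivot; 289 mm above the bench when raised, 180 mm when level; the rounded outer end reaches 340 mm above the bench when raised
- heel: Loose boot heel standing on the bed: D-shaped, 70 mm long, 64 wide, 37 high; lowest 7 mm black top piece, brown stacked leather above; about 160 g. Flat front face (the breast) to the press's front, round back. Origin: underside, midway between breast and back, mid-width; own -x points out of the breast
- heel_breast (a point): Lower edge of the heel's breast, middle of its width (35 mm along the heel's -x from its origin); axes as the heel's
- straightedge: Loose aluminium straightedge, 200 mm long (own y), 70 wide (x), 10 thick, about 420 g; steel working edge: the upright face at own +x. Origin: centre of underside. Black grip ridge on top, 16 mm wide (x), 70 long (y), its top 32 mm above the underside, its middle at own x = -21 mm (56 mm behind the working edge). Starts flat on the bench, left of the press
- work_edge (a point): Middle of the straightedge's working edge, at its underside (35 mm along own +x); axes as the straightedge's
- boot: Bystander: brown boot, 290 mm long, 190 mm high, on the right
- last: Bystander: yellow plastic shoe last, 265 mm long, 108 mm high, near left
- hammer: Bystander: hammer lying on the right, 240 mm long
- glue_tin: Bystander: yellow-labelled tin, 84 mm across, 115 mm high, far left
- tack_jar: Bystander: glass jar with steel cap, 66 mm across, 75 mm high, far left
Mind the look-alikes: they are no part of the job. Of the things like the straightedge, leave any that is yellow; of the rest the larger one is meant.

How it is judged:
By the outcome, as a careful person would: the job done as asked, in the order asked, and still so for the second after the job is handed in, while the arm keeps its last pose, push and grip.
It also fails if it takes over 64 s, if anything falls off the work surface, if the arm or the gripper's body presses on something with over 40 N, if the wrist force passes 120 N, or if a joint passes its speed limit or range.

## Robot

A 6-joint arm with a two-finger parallel gripper is mounted at the origin on the work surface. World frame = base frame: x ahead of the robot, y to its left, z up, the work surface at z = 0. Lengths are in m, angles in rad, forces in N, time in s.
With the tool pointing down it reaches from about 0.25 to 0.725 m from the base axis. Payload 4 kg.
Tool frame: the origin (TCP) lies midway between the tips of the shut fingers; the grasp point (between the pads) lies 19 mm behind it; z points along the fingers, y is the direction in which the jaws open and shut (so a half turn about z gives the same grasp; the last joint's range is limited). The gripper opens to 85 mm and grips with 20 to 120 N. Pads are 22 mm wide; open, the fingers measure 114 mm over their backs; the gripper's body (76 mm by 85 mm) begins 54 mm behind the grasp point. The pads swing forward as they close: fully open they stand 13 mm farther back than shut.
Start: joints at [1.269, 0.241, 0.005, 1.335, 0, 1.571], TCP at [0.149, 0.477, 0.192] pointing down, gripper open.
Joint ranges: [-2.72, 2.72], [-1.05, 1.87], [-1.09, 1.28], [-1.99, 2.15], [-1.42, 1.44], [-3.14, 3.14]. Speed limits (rad/s): [2.79, 2.79, 3.14, 3.14, 3.14, 3.14].

## Interface

Orientations are given as a unit quaternion [x, y, z, w].
In Python, from workcell import bot, vision gives the robot as it stands. The module is installed in compiled form; this text tells all that it offers.
- The arm moves only by the tool send_rows, never from a script. Its argument "targets" is a list that holds one entry, the list of rows, each a list of 5 numbers: the shift along the world's x, y, z in cm, then the turn about the world's z in rad, then the finger opening in cm, from 0 to 8.54. A call has 1 to 12 rows; each row is the pose to reach, as a shift and turn from the pose commanded when the call began; what a row does not reach only later rows make up. A row lasts 1/8 s, in which the tool goes at most 62.5 mm and 10.7 degrees, less where a joint would pass 70% of its speed; a pose out of reach is approached as far as the arm can. A call with a gripper value outside its range is refused whole. The fingers move at their own pace and stop on an object; the grip force is fixed at half the most. Time passes only in rows, so rows that repeat a pose let the fingers close. It gives the time, the measured TCP pose, the force and the opening at its end, in the units of the state.
- bot.get_obs(): the state, without advancing time (a new reading comes with each control period).
- vision.camera(name): name is "scene" or "top" or "wrist"; returns the picture (384x512x3 uint8, red, green, blue); there is no depth.
- vision.get_calibration(name): a dict with "vertical_fov" (degrees; the focal length in pixels is half the picture's height over the tangent of half this angle, whatever the lens; pixels are square), "cx", "cy" (the principal point, pixels), "k1" (the pictures are not rectified: a ray, as slopes to the right and down, at radius r is drawn at 1 + k1 r^2 times it, then the intrinsics apply), "rvec" (rotation vector, rad) and "tvec" (3), from world to camera coordinates, as OpenCV has them; the wrist camera has in their place "T_tool_cam" (4x4, takes a point from camera to tool coordinates, whose origin is the TCP and whose axes are the flange's). Camera axes: x right, y down, z forward; pixel columns grow to the right and rows downward; lengths in m; the calibration is good to about 2 mm. A picture is of the moment at which its call begins: read the wrist's pose just before it. get_calibration takes no time and is no camera call.
- bot.job_done(): hands the job in, once; it reports no verdict.
Trained networks look in the newest picture that a camera, given by its name, has taken for a name from the list of things; names that differ only in an ending like _2 or _b are one class to them, and where a whole thing is asked for, a point or a joint stands for the part that bears it (a point fixed in the world has none). Each returns a list of dicts, best first, with "score" (0 to 1); they miss things now and then, are a little off and sometimes report something else, mostly with a low value. They report only what shows in the picture. A call takes as long as a camera call. They do not tell look-alikes from the thing itself.
- vision.boxes_of(target, camera): "uv" ([column, row] in pixels, amid what is visible of it).
The state is a dict: "clock": time; "joint_pos": joint angles; "joint_vel": joint speeds; "tau": joint torques, N m; "eef_pos": TCP position; "tool_rot": TCP orientation; "ft_force": force on the tool from outside, world axes, zero at the start; "ft_torque": the same for the moment, N m; "grip_width": finger opening in m.
Only numpy, scipy, OpenCV 4.12 (cv2) and the standard library are available. Lean on these libraries where they do the work, as an engineer would, in place of code of your own. Each camera call takes 0.05 s, during which the arm holds its last target.

## Working session

There is one attempt and no reset: what is moved stays moved. The work goes in short steps, Python scripts to look and compute and a tool call to move; the robot and the scene stay as the last step left them, time stands still between calls to the robot, and variables do not carry over. Pictures are saved under pics/ and viewed, and the job is handed in when it is done.

Besides the shell and the picture viewer there is one more tool, called by a JSON object that holds its "name" and its "arguments", one argument or row to a line. send_rows: Moves the arm, as the interface text tells. Its arguments: {"type":"object","properties":{"targets":{"type":"array"}},"required":["targets"]}

```bash
mkdir -p pics; cat > h.py <<'E'
import numpy as np, cv2
from workcell import bot, vision
def K(c):
    f=192/np.tan(np.radians(c["vertical_fov"])/2); return f
def pose(name):
    c=vision.get_calibration(name)
    if name!="wrist":
        R=cv2.Rodrigues(np.array(c["rvec"],float))[0]; t=np.array(c["tvec"],float).ravel()
    else:
        from scipy.spatial.transform import Rotation as Ro
        o=bot.get_obs(); T=np.eye(4);T[:3,:3]=Ro.from_quat(o["tool_rot"]).as_matrix();T[:3,3]=o["eef_pos"]
        M=np.linalg.inv(T@np.array(c["T_tool_cam"])); R=M[:3,:3];t=M[:3,3]
    return c,R,t
def proj(P,name,ps=None):
    c,R,t=ps or pose(name); p=np.atleast_2d(P)@R.T+t
    s=p[:,:2]/p[:,2:]; r2=(s**2).sum(1,keepdims=True); s=s*(1+c["k1"]*r2)
    return s*K(c)+[c["cx"],c["cy"]]
def back(uv,z,name,ps=None):
    c,R,t=ps or pose(name); d=(np.atleast_2d(uv).astype(float)-[c["cx"],c["cy"]])/K(c)
    s=d.copy()
    for _ in range(30): s=d/(1+c["k1"]*(s**2).sum(1,keepdims=True))
    ray=np.c_[s,np.ones(len(s))]@R; C=-R.T@t
    z=np.broadcast_to(z,(len(s),)); l=(z-C[2])/ray[:,2]
    return C+ray*l[:,None]
def snap(name,fn,crop=None,scale=1):
    im=vision.camera(name); im=im[:,:,::-1].copy()
    cv2.imwrite("pics/raw_"+fn+".png",im)
    if crop: u0,v0,u1,v1=crop; im=im[v0:v1,u0:u1]
    im=cv2.resize(im,None,fx=scale,fy=scale,interpolation=cv2.INTER_CUBIC); cv2.imwrite("pics/"+fn+".png",im)
E
python3 - <<'E'
from h import *
for n in ("scene","top","wrist"):
    snap(n,n+"0",None,1.5)
    c,R,t=pose(n); print(n,{k:c[k] for k in("vertical_fov","cx","cy","k1")},-R.T@t)
    for o in("straightedge","heel","press","press_pad","lever_grip","stop_face","lever_pivot","heel_breast","work_edge","press_head"):
        try: print(o,[(np.round(d["uv"]),round(d["score"],2)) for d in vision.boxes_of(o,n)])
        except Exception as e: print(o,e)
E
```

```text
scene {'vertical_fov': 55.18004102476007, 'cx': 253.21932642359968, 'cy': 190.7398656054364, 'k1': -0.059355616998633974} [ 0.52536671 -0.45160568  1.57261062]
straightedge [(array([204., 241.]), 0.97), (array([225., 156.]), 0.68), (array([216., 198.]), 0.58), (array([268., 118.]), 0.32)]
heel [(array([275., 226.]), 0.42), (array([281., 220.]), 0.31)]
press []
press_pad []
lever_grip [(array([273., 236.]), 0.93), (array([281., 221.]), 0.58)]
stop_face [(array([280., 221.]), 0.87)]
lever_pivot [(array([272., 224.]), 0.74), (array([276., 224.]), 0.73)]
heel_breast []
work_edge [(array([228., 153.]), 0.87), (array([212., 195.]), 0.8), (array([206., 242.]), 0.62)]
press_head [(array([280., 222.]), 0.94)]
top {'vertical_fov': 56.056593024997376, 'cx': 253.85740938145273, 'cy': 192.63251518872565, 'k1': 0.03551908605047931} [0.26501146 0.02189857 1.47117156]
straightedge [(array([191., 220.]), 0.97), (array([236., 238.]), 0.64), (array([286., 244.]), 0.64), (array([273., 168.]), 0.32)]
heel [(array([272., 176.]), 0.63)]
press [(array([271., 165.]), 0.57)]
press_pad []
lever_grip [(array([301., 162.]), 0.61)]
stop_face [(array([272., 167.]), 0.97)]
lever_pivot [(array([273., 167.]), 0.8)]
heel_breast [(array([272., 172.]), 0.47)]
work_edge [(array([285., 245.]), 0.85), (array([234., 235.]), 0.58), (array([188., 224.]), 0.57)]
press_head [(array([271., 165.]), 0.78)]
wrist {'vertical_fov': 63.330756369596706, 'cx': 257.7582267948966, 'cy': 193.03504477702646, 'k1': -0.019734590873420218} [0.0788805  0.49860278 0.37409887]
straightedge [(array([ 80., 378.]), 0.96), (array([172., 347.]), 0.57)]
heel []
press []
press_pad []
lever_grip []
stop_face []
lever_pivot []
heel_breast []
work_edge [(array([ 78., 375.]), 0.94), (array([175., 348.]), 0.68)]
press_head []
```

View pics/scene0.png

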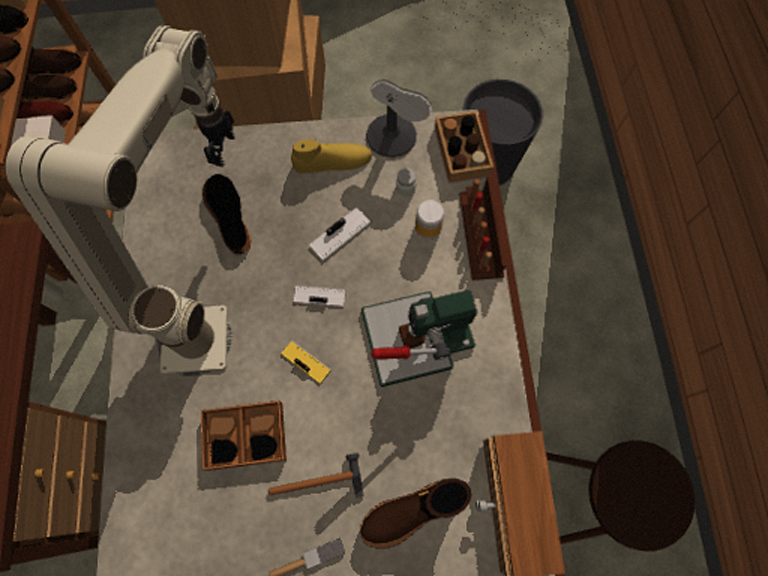

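View pics/top0.png

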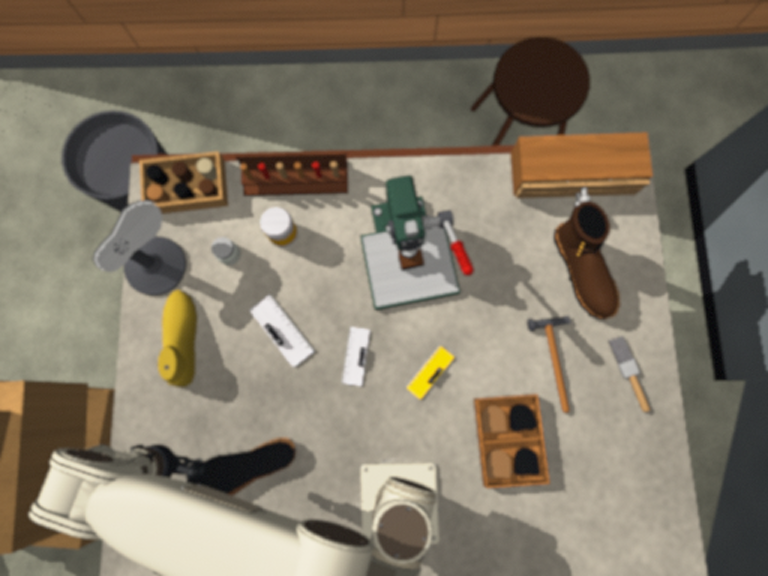

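View pics/wrist0.png

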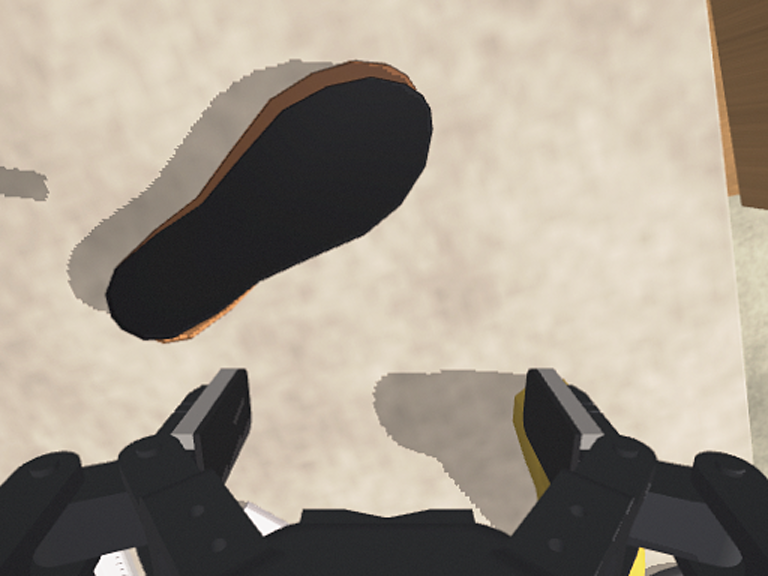

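Straightedge candidates, as top-picture pixels in native 512-wide coordinates:
- Large silver one at (188,221)
- Small silver one at (238,237)
- Yellow one at (287,248), which is excluded

The larger silver one at (188,221) fits the description. I'll check it and the press in close crops.

```bash
python3 - <<'E'
import cv2
from h import *
im=cv2.imread("pics/raw_top0.png")
cv2.imwrite("pics/c1.png",cv2.resize(im[185:270,155:265],None,fx=7,fy=7,interpolation=cv2.INTER_CUBIC))
cv2.imwrite("pics/c2.png",cv2.resize(im[110:210,230:330],None,fx=6,fy=6,interpolation=cv2.INTER_CUBIC))
im=cv2.imread("pics/raw_scene0.png")
cv2.imwrite("pics/c3.png",cv2.resize(im[185:265,230:330],None,fx=7,fy=7,interpolation=cv2.INTER_CUBIC))
c=vision.get_calibration("wrist");print(np.round(c["T_tool_cam"],3)); print(bot.get_obs()["tool_rot"])
E
```

```text
[[ 0.    -0.959 -0.284  0.073]
 [ 1.     0.    -0.001 -0.001]
 [ 0.001 -0.284  0.959 -0.182]
 [ 0.     0.     0.     1.   ]]
[ 1.50315186e-01  9.88638126e-01 -2.35410903e-05  1.73974487e-05]
```

View pics/c1.png

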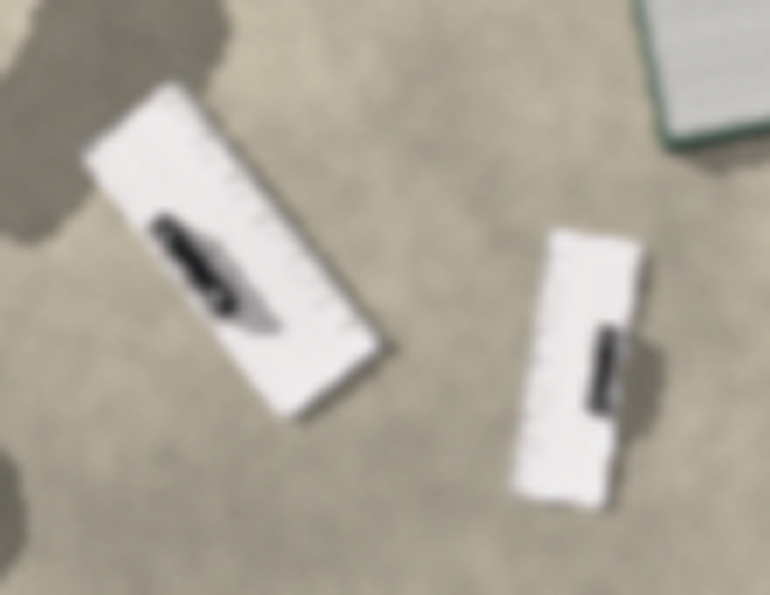

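View pics/c2.png

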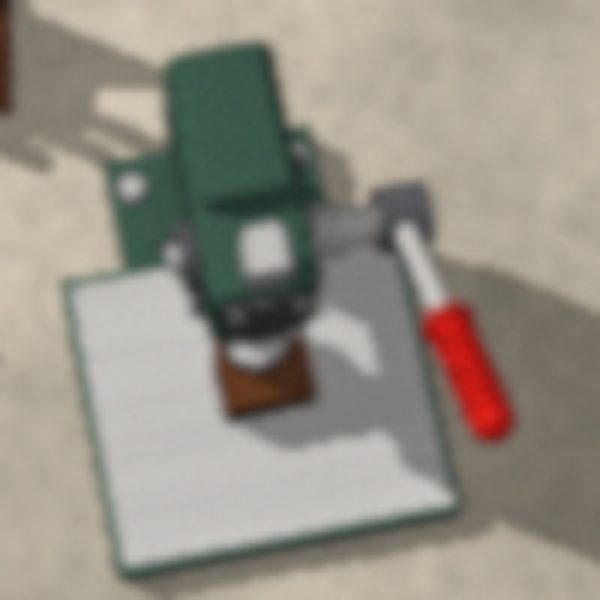

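View pics/c3.png

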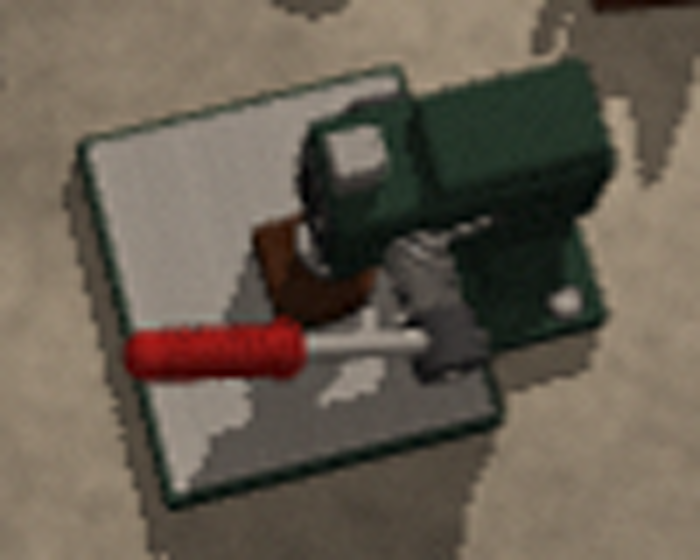

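```bash
python3 - <<'E'
from h import *
cr=np.array([(172,84),(86,156),(290,416),(384,345)])/7+[155,185]
P=back(cr,.010,"top")[:,:2]; print(P); 
print("sides",[np.linalg.norm(P[i]-P[(i+1)%4]) for i in range(4)])
ctr=P.mean(0); ly=(P[0]-P[3]+P[1]-P[2]); print("ctr",ctr,"y-axis ang",np.degrees(np.arctan2(ly[1],ly[0])))
S=np.array([(90,345),(320,210),(371,272)])
r=back(np.array([(152,222),(238,312)])/7+[155,185],.032,"top");print("ridge ends",r,r.mean(0))
b=back(np.array([(68,286),(122,572),(455,505)])/6+[230,110],.025,"top")[:,:2];print("bed",b,np.linalg.norm(b[0]-b[1]),np.linalg.norm(b[2]-b[1]))
h=back(np.array([(228,414),(314,397)])/6+[230,110],.062,"top")[:,:2];print("breast top",h,np.linalg.norm(h[0]-h[1]),np.degrees(np.arctan2(*(h[0]-h[1])[::-1])))
b2=back(np.array([(82,145),(170,502),(500,415)])/7+[230,185],.025,"scene")[:,:2];print("bed scene",b2)
h2=back(np.array([(255,230),(275,310)])/7+[230,185],.062,"scene")[:,:2];print("heel scene",h2)
e=back(np.array([(495,420)])/6+[230,110],.33,"top");print("grip end",e)
E
```

```text
[[0.54583022 0.338561  ]
 [0.50421577 0.38817122]
 [0.35011532 0.26749901]
 [0.38929547 0.21359872]]
sides [np.float64(0.06475289210956267), np.float64(0.19572616454448707), np.float64(0.06663576748466046), np.float64(0.20029653196551955)]
ctr [0.44736419 0.30195749] y-axis ang 38.33515078008121
ridge ends [[0.46126403 0.34390346 0.032     ]
 [0.40833215 0.29393378 0.032     ]] [0.43479809 0.31891862 0.032     ]
bed [[ 0.7031385   0.08033352]
 [ 0.50098247  0.04724927]
 [ 0.54125084 -0.1799172 ]] 0.20484537817019313 0.23070793132120238
breast top [[ 0.60006414 -0.02662021]
 [ 0.61020265 -0.08449131]] 0.05875247716736542 99.93687811753964
bed scene [[ 0.5056016   0.04588722]
 [ 0.54312435 -0.18346937]
 [ 0.74769359 -0.14669665]]
heel scene [[ 0.60743057 -0.02860428]
 [ 0.61493553 -0.07936932]]
grip end [[ 0.52913599 -0.16129709  0.33      ]]
```

The close crop confirms the large silver straightedge, with measured sides of about 200 × 66 mm. Its working edge is the side away from the ridge, facing the press. Next I'll hover in front of the press for a close wrist view of the heel.

{"name": "send_rows", "arguments": {
  "targets": [
    [[2.8,-4.1,2,-0.18,8.5],[5.6,-8.2,4,-0.36,8.5],[8.4,-12.4,5,-0.54,8.5],[11.2,-16.5,5,-0.72,8.5],[14,-20.7,5,-0.9,8.5],[16.8,-24.8,5,-1.08,8.5],[19.6,-29,5,-1.26,8.5],[22.4,-33.1,5,-1.44,8.5],[25.2,-37.3,5,-1.62,8.5],[28,-41.5,5,-1.8,8.5],[31,-45.6,5,-1.98,8.5],[33.8,-49.7,5,-2.16,8.5]]
  ]
}}

```text
clock: 3.15
eef_pos: [0.4875, -0.0212, 0.2417]
tool_rot: [0.944, 0.33, 0.0, 0.0]
ft_force: [1.3, 0.5, -0.1]
grip_width: 0.0846
```

{"name": "send_rows", "arguments": {
  "targets": [
    [[0,0,0,-0.17,8.5],[0,0,0,-0.34,8.5],[0,0,0,-0.5,8.5],[0,0,0,-0.5,8.5],[0,0,0,-0.5,8.5]]
  ]
}}

```text
clock: 3.78
eef_pos: [0.4866, -0.0196, 0.2416]
tool_rot: [0.996, 0.091, 0.0, 0.0]
ft_force: [-0.5, 0.0, 0.5]
grip_width: 0.0849
```

```bash
python3 - <<'E'
from h import *
o=bot.get_obs();print(o["clock"],o["eef_pos"],o["tool_rot"],o["joint_pos"])
snap("wrist","w1",None,1.5)
np.savez("w1.npz",p=o["eef_pos"],q=o["tool_rot"])
E
```

```text
3.775 [ 0.4866008  -0.01956608  0.24162716] [9.95859237e-01 9.09086380e-02 1.32462295e-05 1.65467322e-05] [-4.01673922e-02  1.98657045e-01  8.08183830e-02  1.45292707e+00
 -2.93431466e-05  2.91935661e+00]
```

View pics/w1.png

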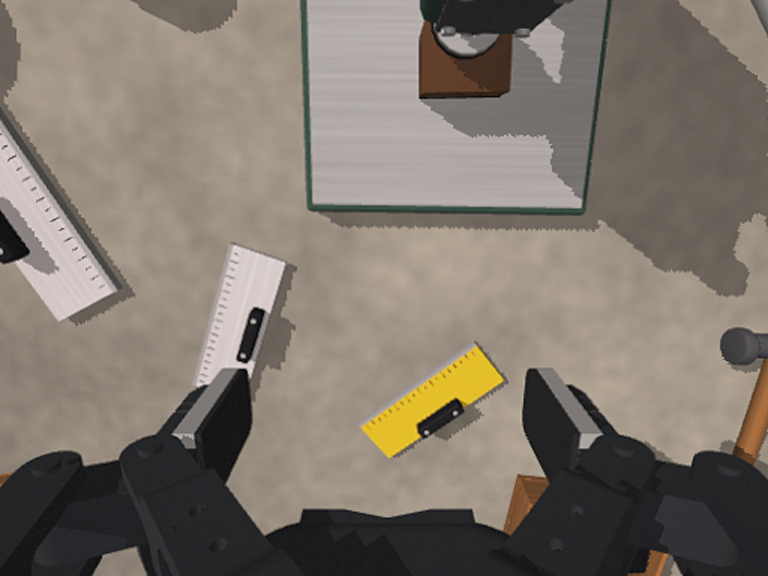

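```bash
python3 - <<'E'
import cv2
im=cv2.imread("pics/raw_w1.png")
cv2.imwrite("pics/c4.png",cv2.resize(im[0:90,260:360],None,fx=6.5,fy=6.5,interpolation=cv2.INTER_CUBIC))
cv2.imwrite("pics/c5.png",cv2.resize(im[90:150,190:400],None,fx=3.8,fy=3.8,interpolation=cv2.INTER_CUBIC))
E
```

```text
(no output)
```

View pics/c4.png

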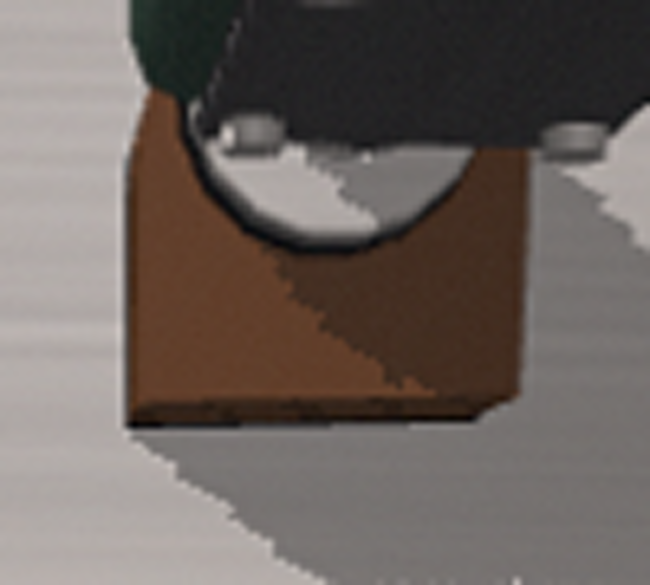

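View pics/c5.png

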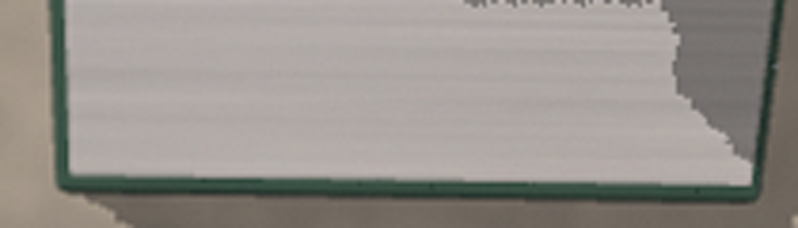

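```bash
python3 - <<'E'
from h import *
ps=pose("wrist")
C=-ps[1].T@ps[2];print("cam",C)
an=lambda a,b:np.degrees(np.arctan2(*(a-b)[1::-1]))
o=np.array([260,0])
for nm,pts,z in(("top",[(137,402),(520,395)],.062),("bot",[(128,428),(478,419)],.025),("botmid",[(200,426.5),(440,420.5)],.025)):
    h=back(np.array(pts)/6.5+o,z,"wrist",ps); print(nm,h[:,:2],np.linalg.norm(h[0]-h[1]),an(h[0],h[1]))
b=back(np.array([(65,178),(757,187)])/3.8+[190,90],.025,"wrist",ps); print("bed",b[:,:2],np.linalg.norm(b[0]-b[1]),an(b[0],b[1]))
im=cv2.imread("pics/raw_w1.png"); print("bot col centre brightness"); 
E
```

```text
cam [ 0.55729932 -0.00680443  0.4241086 ]
top [[ 0.60140675 -0.02446617]
 [ 0.61417703 -0.08696533]] 0.06379048094696056 101.54812934152748
bot [[ 0.60123673 -0.02553748]
 [ 0.61455999 -0.08857341]] 0.06442855502953494 101.93437965455637
botmid [[ 0.60390411 -0.03851759]
 [ 0.61301704 -0.08174891]] 0.04418136453956378 101.90338281997464
bed [[ 0.50200396  0.04835117]
 [ 0.54125607 -0.18062355]] 0.23231476047294183 99.72740760822812
bot col centre brightness
```

{"name": "send_rows", "arguments": {
  "targets": [
    [[-0.5,4,0,0.07,8.5],[-1.1,8,0,0.14,8.5],[-1.7,12,0,0.21,8.5],[-2.3,16,0,0.28,8.5],[-3,20,-1,0.35,8.5],[-3.6,24,-3,0.42,8.5],[-4.3,28,-5,0.487,8.5],[-5.2,33.8,-7,0.487,8.5],[-5.2,33.8,-7,0.487,8.5],[-5.2,33.8,-7,0.487,8.5]]
  ]
}}

```text
clock: 5.08
eef_pos: [0.4344, 0.3183, 0.1716]
tool_rot: [0.945, 0.328, -0.0, 0.0]
ft_force: [-1.0, -0.4, -0.1]
grip_width: 0.0849
```

```bash
python3 - <<'E'
from h import *
o=bot.get_obs();print(o["clock"],o["eef_pos"],o["tool_rot"],o["joint_pos"])
snap("wrist","w2",None,1.5)
E
```

```text
5.075 [0.43439736 0.3182884  0.17156043] [ 9.44676598e-01  3.28002969e-01 -2.55752840e-04  3.35307364e-04] [ 6.32657653e-01  3.26583267e-01  6.95387089e-02  1.31443786e+00
 -4.90553542e-04  3.10587279e+00]
```

View pics/w2.png

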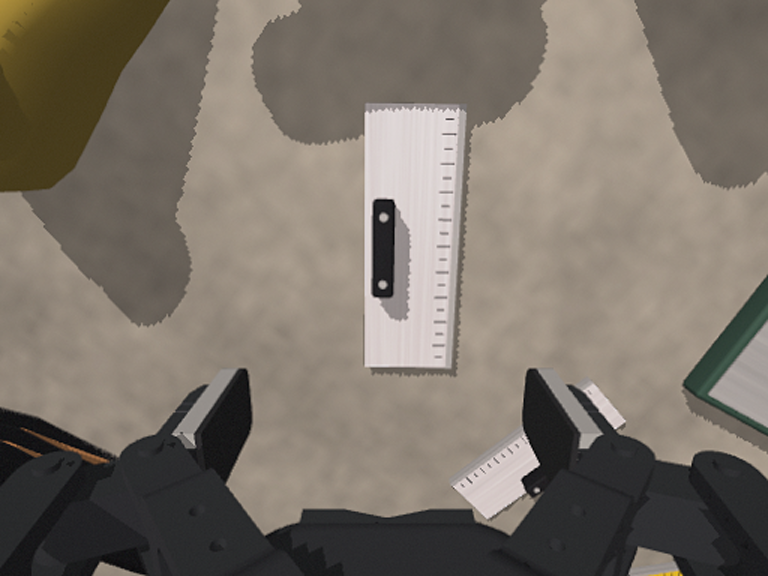

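```bash
python3 - <<'E'
from h import *
ps=pose("wrist"); o=bot.get_obs(); tcp=np.array(o["eef_pos"])
an=lambda a,b:np.degrees(np.arctan2(*(a-b)[1::-1]))
r=back(np.array([(384,199),(382.5,297)])/1.5,.032,"wrist",ps);print("ridge",r,np.linalg.norm(r[0]-r[1]),an(r[0],r[1]),r.mean(0)-tcp)
e=back(np.array([(466,105),(451,368)])/1.5,.010,"wrist",ps);print("work edge",e,np.linalg.norm(e[0]-e[1]),an(e[0],e[1]))
b=back(np.array([(365,103),(364,367)])/1.5,.010,"wrist",ps);print("back edge",b,np.linalg.norm(b[0]-b[1]),an(b[0],b[1]), np.linalg.norm(e-b,axis=1))
print(proj([tcp,[tcp[0],tcp[1],.03]],"wrist",ps)*1.5)
E
```

```text
ridge [[0.4652458  0.34411616 0.032     ]
 [0.40947621 0.30172354 0.032     ]] 0.07005270631059178 37.23986681268269 [ 0.00250136  0.00506832 -0.14000347]
work edge [[0.54907549 0.33802861 0.01      ]
 [0.39073784 0.21669173 0.01      ]] 0.19948295501886634 37.46356903646015
back edge [[0.5068772  0.39360382 0.01      ]
 [0.34781442 0.27269292 0.01      ]] 0.19980093252412487 37.240127203078714 [0.06978037 0.07055886]
[[386.82258937 329.41627361]
 [386.68930022 255.95365806]]
```

{"name": "send_rows", "arguments": {
  "targets": [
    [[0.25,0.5,-5,-0.017,5],[0.25,0.5,-10,-0.017,5],[0.25,0.5,-13,-0.017,5],[0.25,0.5,-15,-0.017,5],[0.25,0.5,-15.8,-0.017,5],[0.25,0.5,-15.8,-0.017,5],[0.25,0.5,-15.8,-0.017,1],[0.25,0.5,-15.8,-0.017,0.5],[0.25,0.5,-15.8,-0.017,0.5],[0.25,0.5,-15.8,-0.017,0.5],[0.25,0.5,-15.8,-0.017,0.5]]
  ]
}}

```text
clock: 6.5
eef_pos: [0.4371, 0.3234, 0.0136]
tool_rot: [0.948, 0.319, -0.0, 0.0]
ft_force: [-0.5, 0.7, 0.6]
grip_width: 0.0051
```

{"name": "send_rows", "arguments": {
  "targets": [
    [[0,0,0,0,0.5],[0,0,1,0,0.5],[0,0,3,0,0.5],[0,0,6,0,0.5],[0,0,6,0,0.5]]
  ]
}}

```text
clock: 7.12
eef_pos: [0.4393, 0.325, 0.0768]
tool_rot: [0.948, 0.319, 0.003, -0.001]
ft_force: [1.3, -0.2, 1.0]
grip_width: 0.0053
```

```bash
python3 - <<'E'
from h import *
o=bot.get_obs();print(o["clock"],o["eef_pos"],o["tool_rot"],o["joint_pos"],o["ft_force"],o["ft_torque"],o["grip_width"])
snap("wrist","w3",None,1.5)
E
```

```text
7.125 [0.43925604 0.32498948 0.07677531] [ 0.94767952  0.31920672  0.00309704 -0.00099932] [ 6.36981934e-01  4.01048351e-01 -7.85169027e-02  1.08472252e+00
  2.23268641e-07  3.12878642e+00] [ 1.33047335 -0.21295921  0.95494249] [-0.01236048  0.00663343  0.02402219] 0.005283344231957768
```

View pics/w3.png

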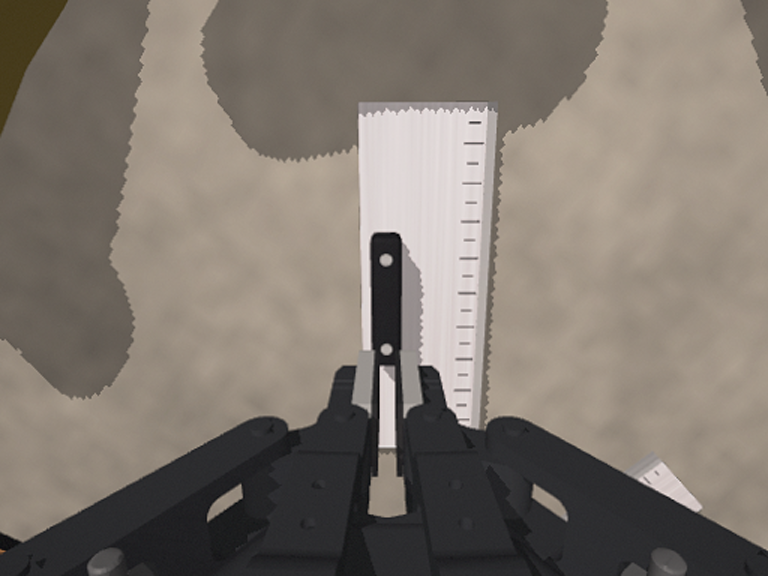

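```bash
python3 - <<'E'
from h import *
ps=pose("wrist"); o=bot.get_obs(); tcp=np.array(o["eef_pos"])
print(proj([tcp],"wrist",ps)*1.5)
r=back(np.array([(386,233),(386,365)])/1.5,.032,"wrist",ps);print("ridge",r,np.linalg.norm(r[0]-r[1]))
e=back(np.array([(497,104),(485,430)])/1.5,.010,"wrist",ps);print("work edge",e,np.linalg.norm(e[0]-e[1]))
snap("top","t3",(155,185,265,270),7)
snap("scene","s3",(150,100,350,250),4)
E
```

```text
[[386.78922501 329.41252257]]
ridge [[0.46454831 0.34469472 0.032     ]
 [0.4085139  0.30213781 0.032     ]] 0.07036294982818357
work edge [[0.54650776 0.33767039 0.01      ]
 [0.40200358 0.2215468  0.01      ]] 0.18538108697045874
```

View pics/s3.png

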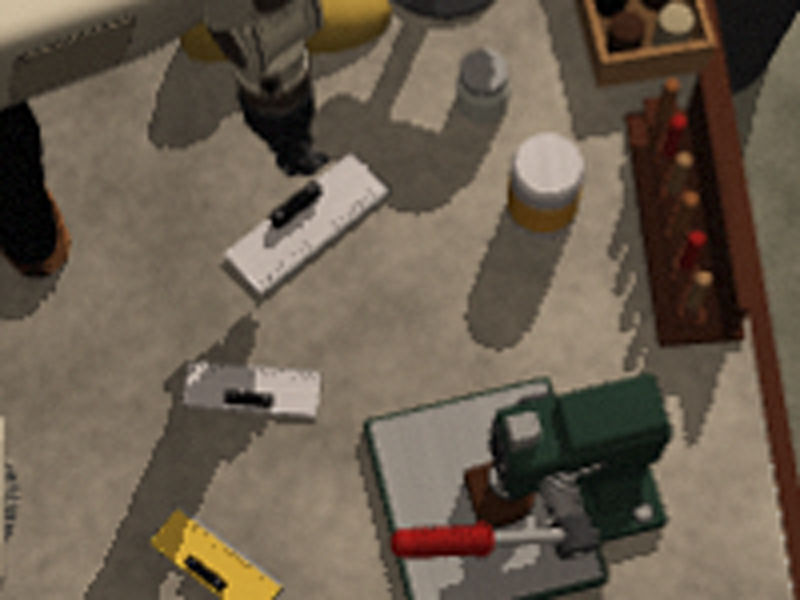

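View pics/t3.png

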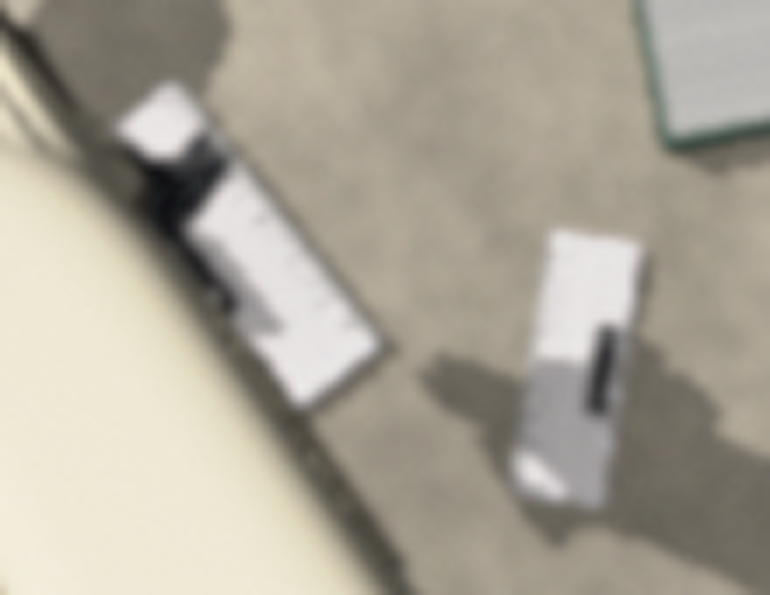

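```bash
python3 - <<'E'
from h import *
o=bot.get_obs(); tcp=np.array(o["eef_pos"])
for n in("scene","top"):
    for dz in(0,.02,.044,.06): print(n,dz,proj([tcp+[0,0,dz]],n))
im=cv2.imread("pics/raw_s3.png")
for dz,c in((0,(0,0,255)),(.044,(0,255,0))):
    u=proj([tcp+[0,0,dz]],"scene")[0]; cv2.circle(im,tuple(int(round(x)) for x in u),1,c,-1)
cv2.imwrite("pics/c6.png",cv2.resize(im[90:180,180:280],None,fx=7,fy=7,interpolation=cv2.INTER_NEAREST))
E
```

```text
scene 0 [[222.17533115 145.80372126]]
scene 0.02 [[221.80311347 143.77522591]]
scene 0.044 [[221.34538881 141.28009221]]
scene 0.06 [[221.03330929 139.57848511]]
top 0 [[179.60766722 221.46687203]]
top 0.02 [[178.49490295 220.85876441]]
top 0.044 [[177.11712273 220.10591339]]
top 0.06 [[176.17173574 219.58938545]]
```

View pics/c6.png

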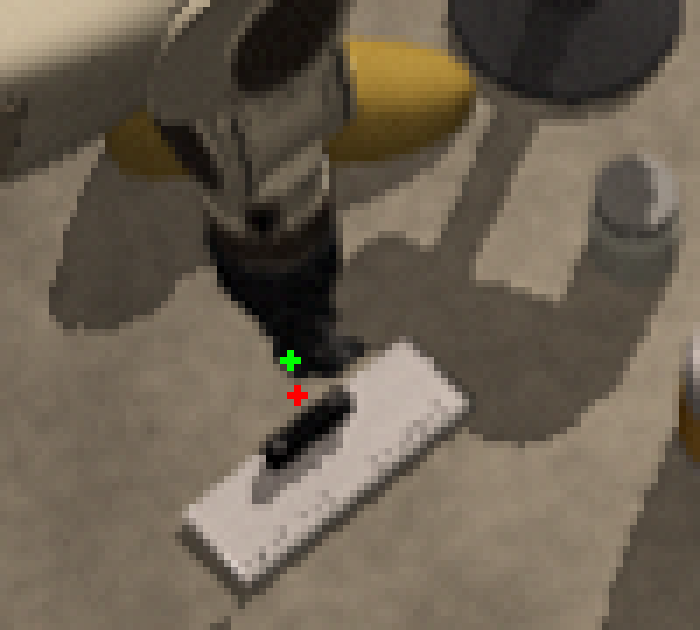

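The gripper closed to the commanded 5 mm and held nothing; the straightedge hasn't moved. In the wrist view the fingertips appear about 40 mm short of the reported TCP: the open gap of 187 px for 85 mm puts them at a depth of about 0.141 m. I'll check that by descending slowly with the fingers partly open, watching the picture and the force.

{"name": "send_rows", "arguments": {
  "targets": [
    [[-0.2,-0.2,-2,0,4],[-0.2,-0.2,-4,0,4],[-0.2,-0.2,-6,0,4],[-0.2,-0.2,-6.3,0,4],[-0.2,-0.2,-6.3,0,4],[-0.2,-0.2,-6.3,0,4]]
  ]
}}

```text
clock: 8.02
eef_pos: [0.4357, 0.3218, 0.0113]
tool_rot: [0.948, 0.319, 0.001, -0.0]
ft_force: [-0.4, 0.3, -0.1]
grip_width: 0.0399
```

```bash
python3 - <<'E'
from h import *
o=bot.get_obs();print(o["clock"],o["eef_pos"],o["tool_rot"],o["joint_pos"],o["ft_force"],o["ft_torque"],o["grip_width"])
snap("wrist","w4",None,1.5)
snap("scene","s4",(180,90,280,180),7)
E
```

```text
8.025 [0.43565942 0.32182584 0.01127812] [ 9.47682899e-01  3.19212625e-01  6.15308491e-04 -2.12639217e-04] [ 6.36218411e-01  4.65019794e-01 -1.70014438e-01  9.34460364e-01
  2.78785720e-05  3.12801388e+00] [-0.39469265  0.3400591  -0.11287253] [-0.0196282   0.00842537 -0.03683304] 0.03993706281526294
```

View pics/w4.png

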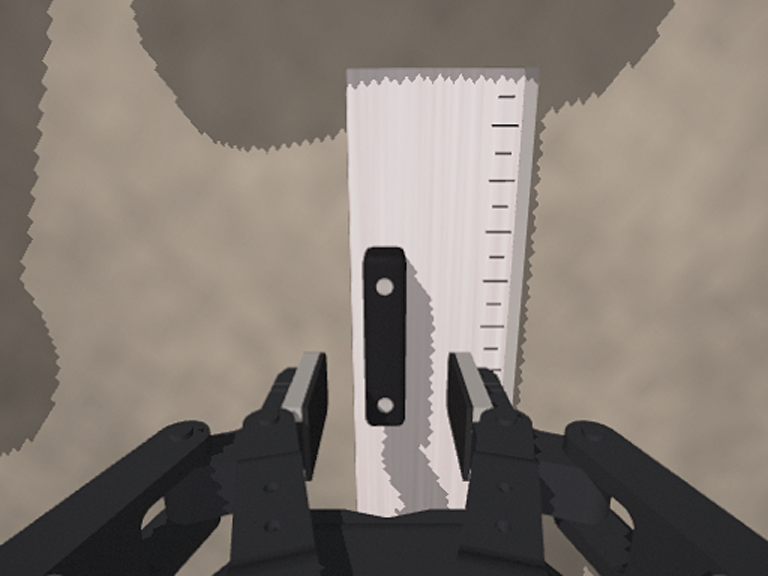

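View pics/s4.png

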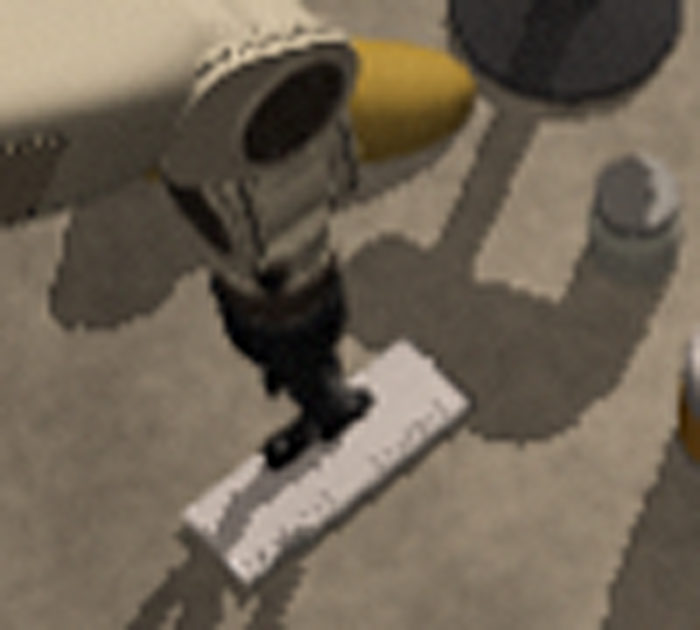

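In this view the fingers are 39.9 mm apart and span 81 px, so their tips sit about 40 mm above the nominal TCP, or z ≈ 0.05, above the ridge. The tips really are short of the TCP, so I'll go lower in steps while watching the force.

{"name": "send_rows", "arguments": {
  "targets": [
    [[0,0,-1,0,4],[0,0,-2,0,4],[0,0,-2.6,0,4],[0,0,-2.8,0,4],[0,0,-2.8,0,4]]
  ]
}}

```text
clock: 8.75
eef_pos: [0.435, 0.3213, -0.0176]
tool_rot: [0.948, 0.319, -0.0, 0.0]
ft_force: [-0.3, 0.4, 0.4]
grip_width: 0.0402
```

{"name": "send_rows", "arguments": {
  "targets": [
    [[0,0,-0.2,0,4],[0,0,-0.4,0,4],[0,0,-0.4,0,4]]
  ]
}}

```text
clock: 9.12
eef_pos: [0.435, 0.3213, -0.0215]
tool_rot: [0.948, 0.319, -0.0, 0.0]
ft_force: [-0.4, 0.4, -0.7]
grip_width: 0.0399
```

```bash
python3 - <<'E'
from h import *
snap("wrist","w5",None,1.5)
E
```

```text
(no output)
```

View pics/w5.png

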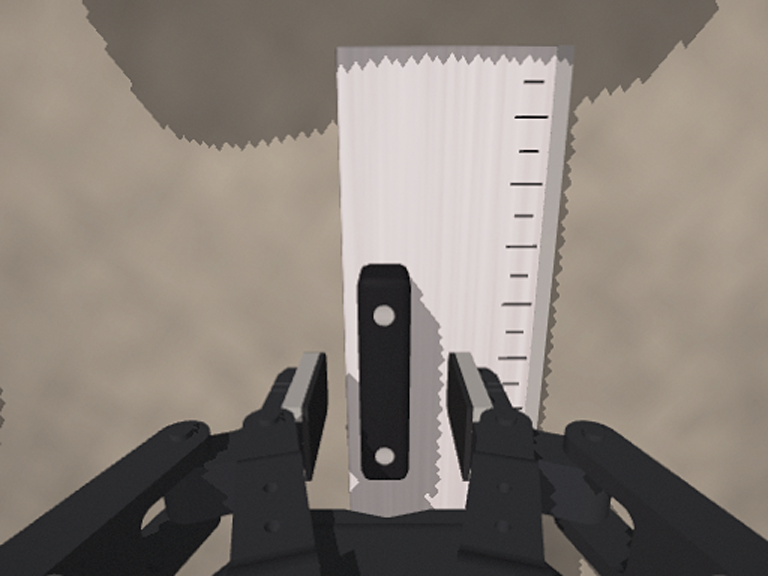

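{"name": "send_rows", "arguments": {
  "targets": [
    [[0,0,-0.2,0,4],[0,0,-0.4,0,3],[0,0,-0.4,0,2],[0,0,-0.4,0,1],[0,0,-0.4,0,0.5],[0,0,-0.4,0,0.5],[0,0,-0.4,0,0.5],[0,0,-0.4,0,0.5]]
  ]
}}

```text
clock: 10.18
eef_pos: [0.435, 0.3215, -0.0253]
tool_rot: [0.948, 0.319, -0.0, -0.0]
ft_force: [-1.4, 0.8, 1.7]
grip_width: 0.0144
```

{"name": "send_rows", "arguments": {
  "targets": [
    [[0,0,0.5,0,0],[0,0,1.5,0,0],[0,0,4,0,0],[0,0,8,0,0],[0,0,12,0,0],[0,0,12,0,0],[0,0,12,0,0]]
  ]
}}

```text
clock: 11.05
eef_pos: [0.4343, 0.3207, 0.0935]
tool_rot: [0.948, 0.319, -0.001, 0.0]
ft_force: [-0.7, -0.7, -5.0]
grip_width: 0.0147
```

```bash
python3 - <<'E'
from h import *
o=bot.get_obs();print(o["clock"],o["eef_pos"],o["tool_rot"],o["joint_pos"],o["ft_force"],o["ft_torque"],o["grip_width"])
snap("wrist","w6",None,1.5)
E
```

```text
11.05 [0.4342824  0.32073452 0.09350321] [ 9.47691388e-01  3.19186573e-01 -9.30010105e-04  3.14762904e-04] [ 6.36144493e-01  3.81489051e-01 -6.11983896e-02  1.13007233e+00
 -2.96033073e-05  3.12799477e+00] [-0.71504148 -0.65778166 -4.97952324] [0.07932778 0.09757737 0.01071303] 0.014655683759106008
```

View pics/w6.png

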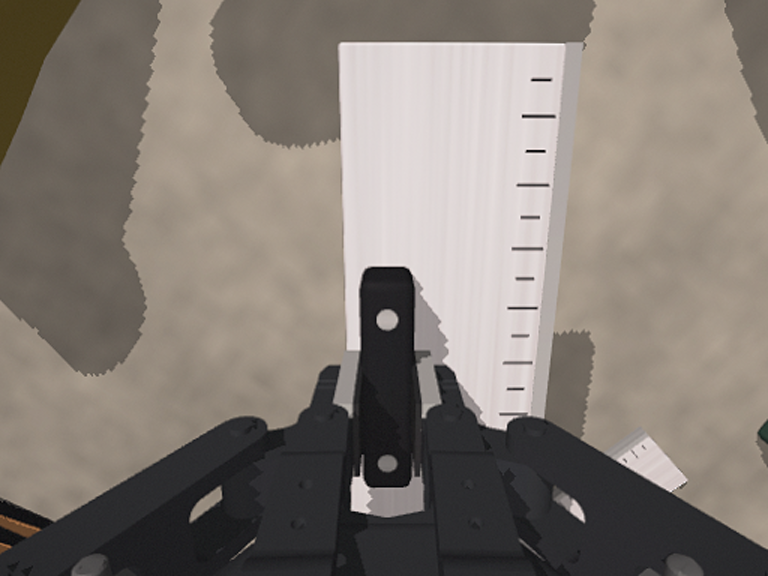

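```bash
python3 - <<'E'
from h import *
from scipy.spatial.transform import Rotation as Ro
ps=pose("wrist"); o=bot.get_obs(); tcp=np.array(o["eef_pos"]); R=Ro.from_quat(o["tool_rot"]).as_matrix()
an=lambda a,b:np.degrees(np.arctan2(*(a-b)[1::-1]))
for off in(.0253,.022,.028):
    z=tcp[2]+off
    e=back(np.array([(565,43),(530,416)])/1.5,z+.010,"wrist",ps)
    b=back(np.array([(340,43),(346.5,345)])/1.5,z+.010,"wrist",ps)
    r=back(np.array([(387,270),(387,486)])/1.5,z+.032,"wrist",ps)
    print(off,"widthfar",np.linalg.norm(e[0]-b[0]),"edge ang",an(e[0],e[1]),an(b[0],b[1]),"ridge",np.linalg.norm(r[0]-r[1]))
    print(" ridge ctr in tool",(r.mean(0)-tcp)@R,"edge far corner tool",(e[0]-tcp)@R,(b[0]-tcp)@R, (e[1]-tcp)@R)
print("tool yaw x",np.degrees(np.arctan2(R[1,0],R[0,0])))
E
```

```text
0.0253 widthfar 0.06420900042165517 edge ang 37.507625855844694 36.98581927566039 ridge 0.07160288318597512
 ridge ctr in tool [ 4.36249212e-03  4.93932817e-05 -5.73169631e-02] edge far corner tool [ 0.10150752  0.05085124 -0.03568715] [ 0.10132492 -0.0133575  -0.03568414] [-0.01948371  0.0514434  -0.0352282 ]
0.022 widthfar 0.06565141233318482 edge ang 37.507625855844694 36.9858192756604 ridge 0.0734947191547016
 ridge ctr in tool [ 2.58065600e-03  5.21972819e-05 -5.40101801e-02] edge far corner tool [ 0.10217483  0.05199485 -0.0323897 ] [ 0.10198813 -0.0136563  -0.03238663] [-0.02153438  0.05260032 -0.03192044]
0.028 widthfar 0.06302884522131266 edge ang 37.5076258558447 36.98581927566037 ridge 0.07005501739338071
 ridge ctr in tool [ 5.82035803e-03  4.70990997e-05 -6.00225128e-02] edge far corner tool [ 0.10096153  0.04991555 -0.03838507] [ 0.1007823  -0.01311304 -0.03838211] [-0.01780589  0.05049683 -0.03793455]
tool yaw x 37.227216763046044
```

The straightedge is held: about 5 N of weight, with the ridge aligned with the tool. Now I'll carry it to about 30 mm in front of the heel.

{"name": "send_rows", "arguments": {
  "targets": [
    [[0.3,-3,0,0,0],[1,-6.5,0,0.1,0],[1.8,-10,0,0.22,0],[2.6,-13.5,0,0.34,0],[3.4,-17,0,0.46,0],[4.2,-20.5,0,0.58,0],[5,-24,0,0.7,0],[5.8,-27.5,0,0.82,0],[6.6,-31,0,0.94,0],[7.4,-34,0,1.04,0],[8.2,-36.5,0,1.127,0],[8.7,-38.2,0,1.127,0]]
  ]
}}

```text
clock: 12.6
eef_pos: [0.5208, -0.0616, 0.0925]
tool_rot: [0.631, 0.775, -0.001, -0.002]
ft_force: [-0.3, 0.0, -4.8]
grip_width: 0.0147
```

{"name": "send_rows", "arguments": {
  "targets": [
    [[0,0,-2,0,0],[0,0,-4,0,0],[0,0,-6,0,0],[0,0,-7,0,0],[0,0,-7,0,0],[0,0,-7,0,0]]
  ]
}}

```text
clock: 13.35
eef_pos: [0.5227, -0.0606, 0.0252]
tool_rot: [0.631, 0.776, 0.0, 0.0]
ft_force: [1.0, 0.3, -4.0]
grip_width: 0.0144
```

```bash
python3 - <<'E'
from h import *
o=bot.get_obs();print(o["clock"],o["eef_pos"],o["tool_rot"],o["joint_pos"],o["ft_force"],o["ft_torque"],o["grip_width"])
snap("wrist","w7",None,1.5)
snap("top","t7",(230,110,330,210),6)
snap("scene","s7",(200,160,320,260),6)
E
```

```text
13.35 [ 0.52270917 -0.06055233  0.02516972] [6.30674989e-01 7.76046904e-01 2.76916507e-04 4.29808893e-04] [-1.15332694e-01  4.22907675e-01 -1.96672767e-01  9.50193317e-01
  5.37083994e-06  1.24951289e+00] [ 0.95699599  0.33096591 -3.99834462] [-0.04927931  0.11069189 -0.01835334] 0.014350750692410848
```

View pics/w7.png

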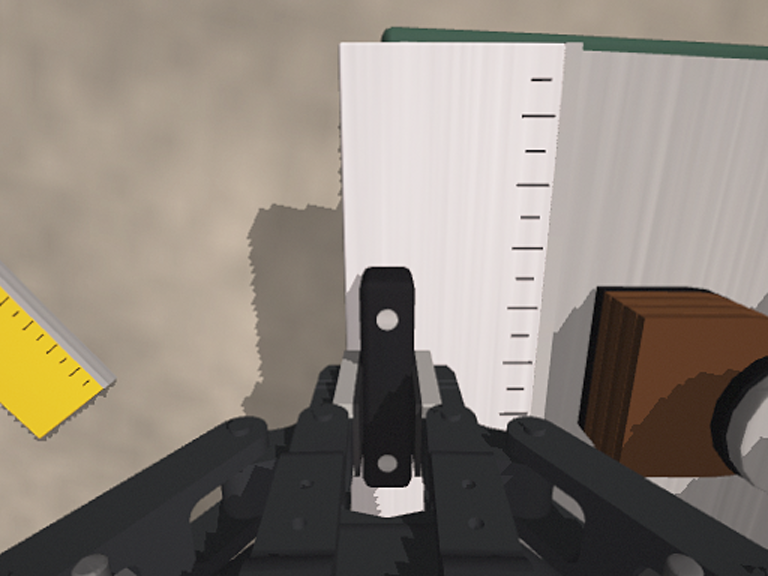

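View pics/t7.png

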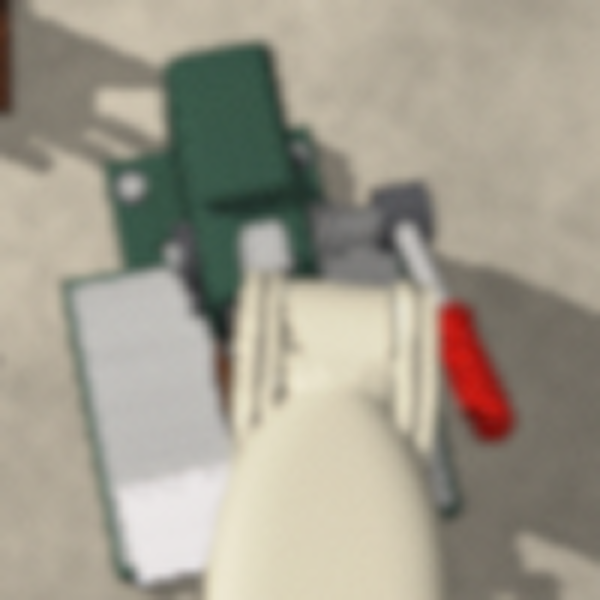

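View pics/s7.png

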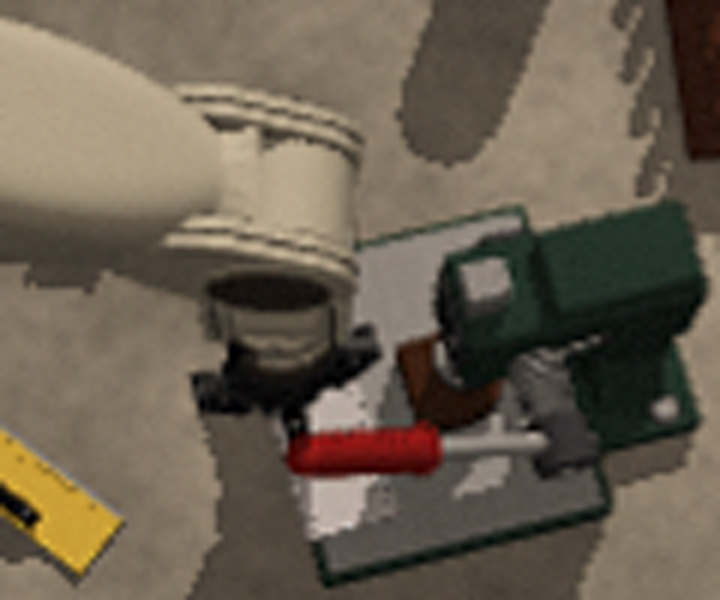

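```bash
python3 - <<'E'
from h import *
from scipy.spatial.transform import Rotation as Ro
im=cv2.imread("pics/raw_w7.png")
cv2.imwrite("pics/c7.png",cv2.resize(im[170:330,340:512],None,fx=4.5,fy=3.7,interpolation=cv2.INTER_CUBIC))
for z in(.3,.35,.4,.45): print(z,back([(303,180),(303,165)],z,"top"))
print(back(np.array([(445,310),(480,430)])/6+[230,110],[.26,.32],"top"))
E
```

```text
0.3 [[ 0.53692998 -0.13463439  0.3       ]
 [ 0.58852871 -0.13721245  0.3       ]]
0.35 [[ 0.52532116 -0.12795164  0.35      ]
 [ 0.57471701 -0.13041964  0.35      ]]
0.4 [[ 0.51371233 -0.12126889  0.4       ]
 [ 0.56090532 -0.12362682  0.4       ]]
0.45 [[ 0.50210351 -0.11458614  0.45      ]
 [ 0.54709363 -0.11683401  0.45      ]]
[[ 0.61143995 -0.14728253  0.26      ]
 [ 0.52608898 -0.15446352  0.32      ]]
```

View pics/c7.png

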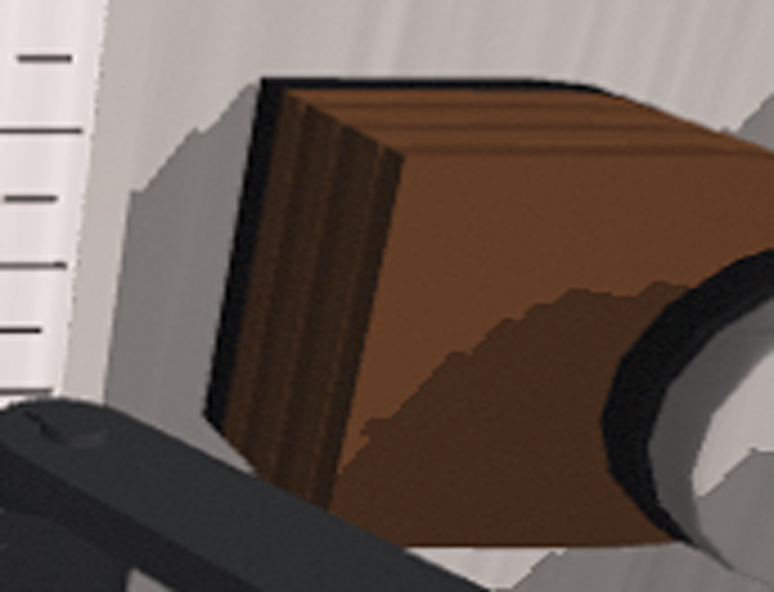

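```bash
python3 - <<'E'
from h import *
from scipy.spatial.transform import Rotation as Ro
ps=pose("wrist"); o=bot.get_obs(); tcp=np.array(o["eef_pos"]); R=Ro.from_quat(o["tool_rot"]).as_matrix()
an=lambda a,b:np.degrees(np.arctan2(*(a-b)[1::-1]))
h=back([(398.2,191.6),(385.8,280.8)],.025,"wrist",ps)
ht=back([(340+402/4.5,170+157/3.7),(340+330/4.5,170+508/3.7)],.062,"wrist",ps)
e=back([(368.9,221.4),(363.3,278.1),(388.5,30)],tcp[2]+.0353,"wrist",ps)
print("bot",h[:,:2],an(h[0],h[1]),np.linalg.norm(h[0]-h[1]));print("top",ht[:,:2],an(ht[0],ht[1]),np.linalg.norm(ht[0]-ht[1]));print("edge",e[:,:2],an(e[2],e[1]))
T=lambda p:(p-tcp)@R*1000
print("tool: bot",T(h).round(1),"top",T(ht).round(1),"edge",T(e).round(1)); print("toolx",np.degrees(np.arctan2(R[1,0],R[0,0])))
E
```

```text
bot [[ 0.60285379 -0.02482508]
 [ 0.61549582 -0.08611122]] 101.65541477908262 0.06257645396218982
top [[ 0.60255284 -0.02493702]
 [ 0.61413288 -0.0796479 ]] 101.95077994092597 0.055922963459220015
edge [[ 0.57469383 -0.03613101]
 [ 0.58180132 -0.06817401]
 [ 0.55636191  0.05016688]] 102.13208354526296
tool: bot [[ 18.7  85.6   0.6]
 [-43.8  85.4   0.6]] top [[ 18.7  85.3 -36.4]
 [-37.3  85.5 -36.4]] edge [[ 13.4  55.8 -35.2]
 [-19.4  56.2 -35.2]
 [101.6  55.5 -35.3]]
toolx 101.7997134615512
```

Before the final approach, the measured gap is 29.4 mm, the edges are parallel to within 0.2°, and the straightedge spans the heel's whole width. I'll lower to just above the bed and advance 25 mm.

{"name": "send_rows", "arguments": {
  "targets": [
    [[0,0,-1.1,0,0],[0,0,-2.1,0,0],[0.7,0.15,-2.1,0,0],[1.4,0.3,-2.1,0,0],[2.1,0.44,-2.1,0,0],[2.45,0.51,-2.1,0,0],[2.45,0.51,-2.1,0,0],[2.45,0.51,-2.1,0,0]]
  ]
}}

```text
clock: 14.5
eef_pos: [0.5463, -0.0555, 0.0035]
tool_rot: [0.631, 0.776, -0.0, -0.0]
ft_force: [0.3, -0.6, -5.1]
grip_width: 0.0143
```

```bash
python3 - <<'E'
from h import *
o=bot.get_obs();print(o["clock"],o["eef_pos"],o["tool_rot"],o["ft_force"],o["ft_torque"],o["grip_width"])
snap("wrist","w8",(300,100,500,300),4)
E
```

```text
14.5 [ 0.54629705 -0.05552154  0.00353189] [ 6.30688283e-01  7.76036225e-01 -1.61686438e-04 -2.00903542e-04] [ 0.25317018 -0.61764366 -5.06894348] [-0.05418211  0.06419394 -0.02036978] 0.014334930503011939
```

View pics/w8.png

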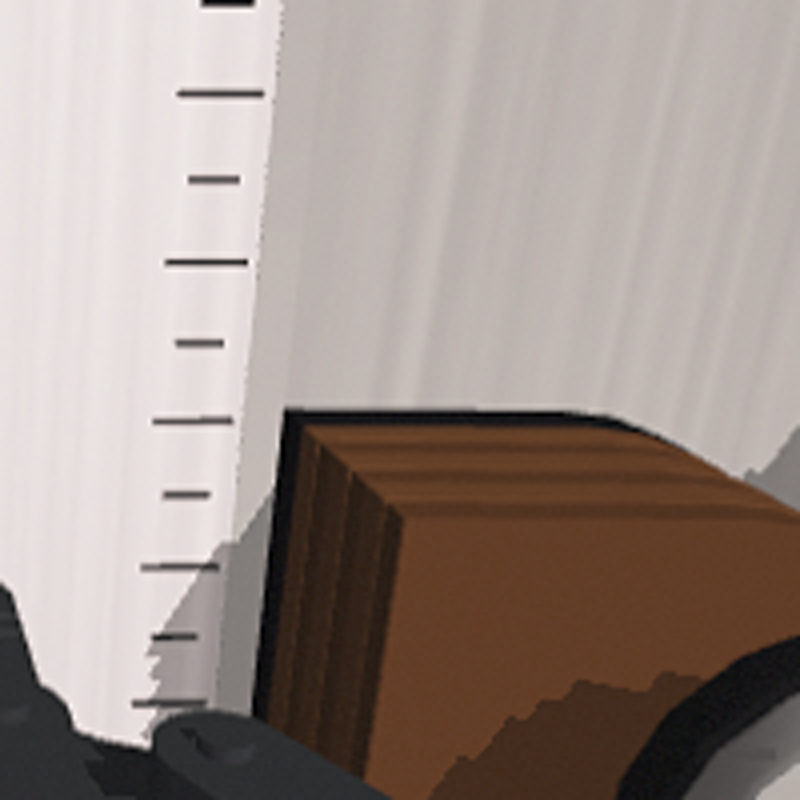

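{"name": "send_rows", "arguments": {
  "targets": [
    [[0.1,0.02,-0.15,0,0],[0.2,0.04,-0.3,0,0],[0.3,0.06,-0.3,0,0],[0.4,0.08,-0.3,0,0],[0.48,0.1,-0.3,0,0],[0.48,0.1,-0.3,0,0],[0.48,0.1,-0.3,0,0]]
  ]
}}

```text
clock: 15.42
eef_pos: [0.5515, -0.0545, 0.0006]
tool_rot: [0.631, 0.776, 0.0, 0.0]
ft_force: [0.3, -0.5, -5.9]
grip_width: 0.0143
```

```bash
python3 - <<'E'
from h import *
o=bot.get_obs();print(o["clock"],o["eef_pos"],o["tool_rot"],o["ft_force"],o["ft_torque"],o["grip_width"])
snap("wrist","w9",(320,180,420,300),6)
E
```

```text
15.425 [ 0.55146109 -0.05447653  0.00063827] [6.30636849e-01 7.76078065e-01 4.73256422e-05 2.92956593e-05] [ 0.25608862 -0.46410547 -5.91317459] [-0.07955727  0.13227125 -0.00382389] 0.014329214254149195
```

View pics/w9.png

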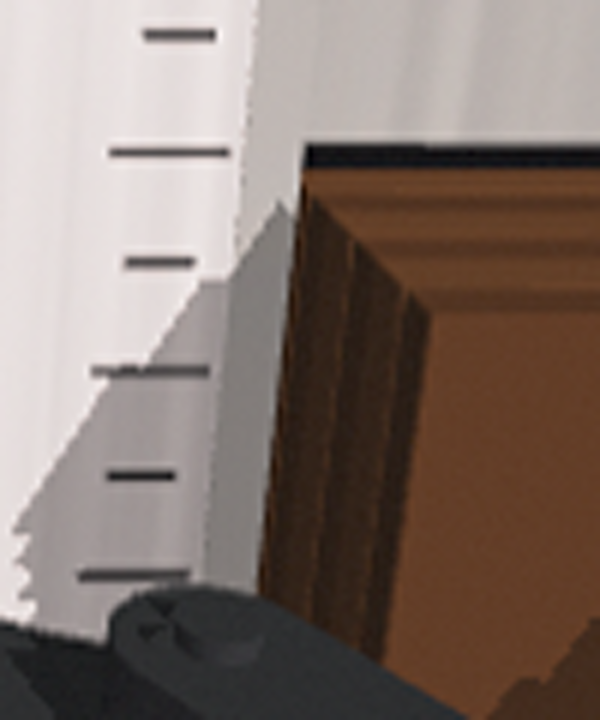

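```bash
cat > gap.py <<'E'
from h import *
from scipy.spatial.transform import Rotation as Ro
def meas(heeltop,edge,zedge):
    ps=pose("wrist"); o=bot.get_obs(); tcp=np.array(o["eef_pos"]); R=Ro.from_quat(o["tool_rot"]).as_matrix()
    h=back(heeltop,.062,"wrist",ps); e=back(edge,zedge,"wrist",ps)
    an=lambda a,b:np.degrees(np.arctan2(*(a-b)[1::-1]))
    T=lambda p:((p-tcp)@R*1000).round(2)
    print("heeltop",h[:,:2].round(4),an(h[0],h[1]),T(h)); print("edge",e[:,:2].round(4),an(e[0],e[1]),T(e))
E
python3 - <<'E'
from gap import *
meas([(320+431/6,180+313/6),(320+383/6,180+655/6)],[(320+303/6,180+175/6),(320+259/6,180+592/6)],.0353+bot.get_obs()["eef_pos"][2])
E
```

```text
heeltop [[ 0.6024 -0.0245]
 [ 0.608  -0.0517]] 101.60855444746271 [[ 18.96  56.02 -61.39]
 [ -8.82  55.92 -61.39]]
edge [[ 0.602  -0.0234]
 [ 0.6104 -0.0623]] 102.13903921172158 [[ 20.02  55.88 -35.3 ]
 [-19.7   56.11 -35.3 ]]
```

{"name": "send_rows", "arguments": {
  "targets": [
    [[0.03,0.01,0,0,0],[0.07,0.015,0,0,0],[0.07,0.015,-0.08,0,0],[0.07,0.015,-0.14,0,0],[0.07,0.015,-0.14,0,0]]
  ]
}}

```text
clock: 16.1
eef_pos: [0.5521, -0.0544, -0.0003]
tool_rot: [0.631, 0.776, 0.0, 0.0]
ft_force: [-3.4, -0.3, 1.0]
grip_width: 0.0142
```

{"name": "send_rows", "arguments": {
  "targets": [
    [[0,0,0,0,1.8],[0,0,0,0,3],[0,0,0,0,4],[0,0,0,0,4]]
  ]
}}

```text
clock: 16.6
eef_pos: [0.5525, -0.0543, -0.0006]
tool_rot: [0.631, 0.776, 0.0, 0.0]
ft_force: [-0.3, 0.3, -0.6]
grip_width: 0.0402
```

```bash
python3 - <<'E'
from h import *
o=bot.get_obs();print(o["clock"],o["eef_pos"],o["tool_rot"],o["ft_force"],o["ft_torque"],o["grip_width"])
snap("wrist","w10",None,1.5)
E
```

```text
16.6 [ 0.55250673 -0.05433401 -0.00060713] [6.30629099e-01 7.76084277e-01 2.43070814e-04 2.76065531e-04] [-0.33456754  0.31676257 -0.59462494] [-0.01447541 -0.01039475 -0.00829507] 0.04023926990608949
```

View pics/w10.png

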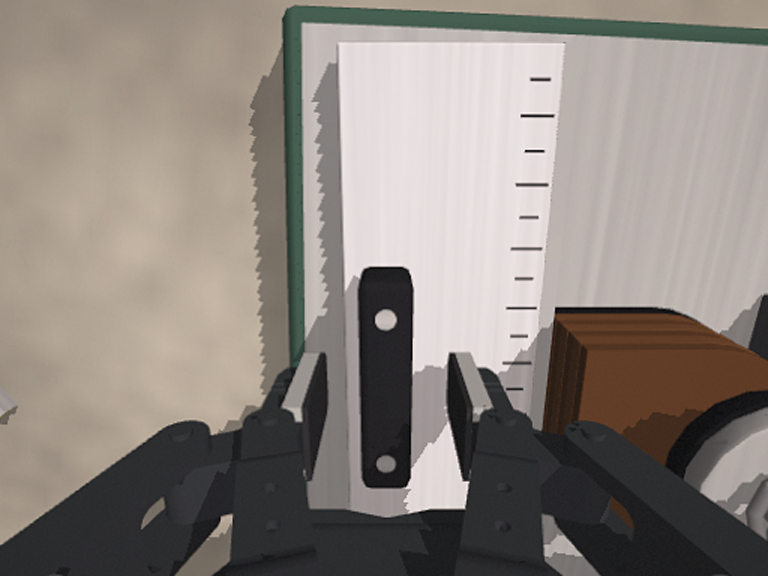

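{"name": "send_rows", "arguments": {
  "targets": [
    [[0,0,1,0,4],[0,0,4,0,4],[0,0,8,0,4],[0,0,12,0,4],[-2,0.3,16,0,4],[-5,1,20,0,4],[-7,2,24,-0.18,4],[-7,3,24,-0.36,4],[-7,3,24,-0.54,4],[-7,3,24,-0.72,4],[-7,3,24,-0.9,4],[-7,3,24,-1.08,4]]
  ]
}}

```text
clock: 18.15
eef_pos: [0.482, -0.0243, 0.24]
tool_rot: [0.941, 0.339, 0.0, 0.0]
ft_force: [0.2, -0.3, -0.3]
grip_width: 0.0399
```

{"name": "send_rows", "arguments": {
  "targets": [
    [[0,0,0,-0.18,4],[0,0,0,-0.36,4],[0,0,0,-0.54,4],[0,0,0,-0.54,4],[0,0,0,-0.54,4]]
  ]
}}

```text
clock: 18.77
eef_pos: [0.4821, -0.0243, 0.2396]
tool_rot: [0.997, 0.08, 0.0, 0.0]
ft_force: [-1.0, -0.9, -0.1]
grip_width: 0.04
```

```bash
python3 - <<'E'
from h import *
o=bot.get_obs();print(o["clock"],o["eef_pos"],o["tool_rot"],o["joint_pos"],o["ft_force"])
snap("wrist","w11",None,1.5)
im=cv2.imread("pics/raw_w11.png")
cv2.imwrite("pics/c11.png",cv2.resize(im[0:110,240:400],None,fx=5,fy=5,interpolation=cv2.INTER_CUBIC))
snap("scene","s11",(220,175,330,265),7)
snap("top","t11",(230,110,330,210),6)
E
```

```text
18.775 [ 0.48213333 -0.02434712  0.23961165] [9.96830176e-01 7.95582116e-02 2.98573572e-04 4.08644648e-05] [-5.04533358e-02  1.89954202e-01  6.48122278e-02  1.44505165e+00
 -3.57094424e-06  2.93185455e+00] [-0.95573677 -0.9050394  -0.05790263]
```

View pics/w11.png

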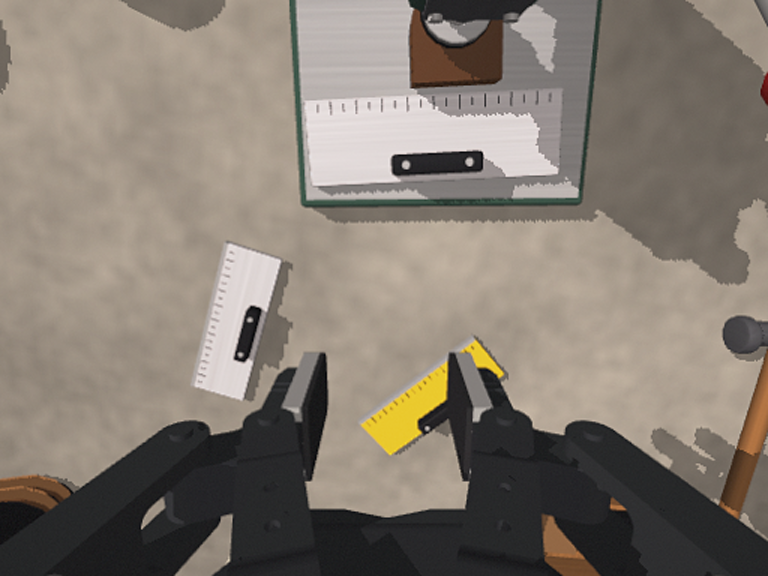

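View pics/c11.png

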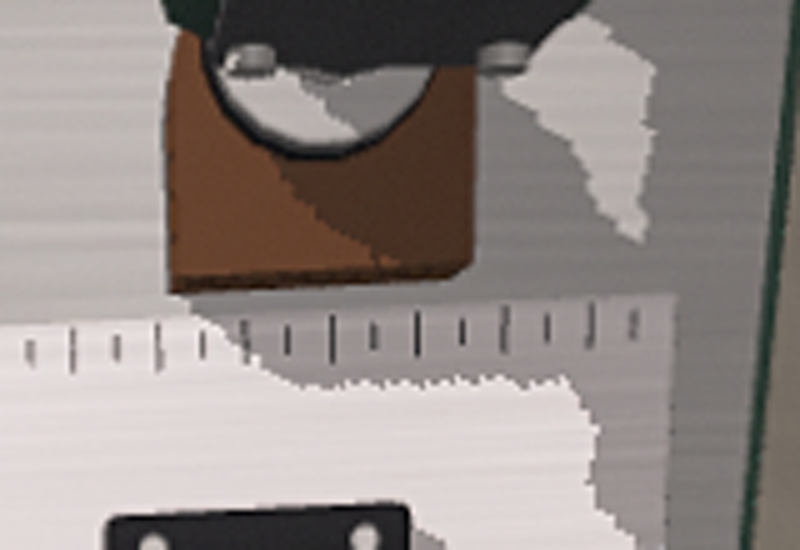

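View pics/s11.png

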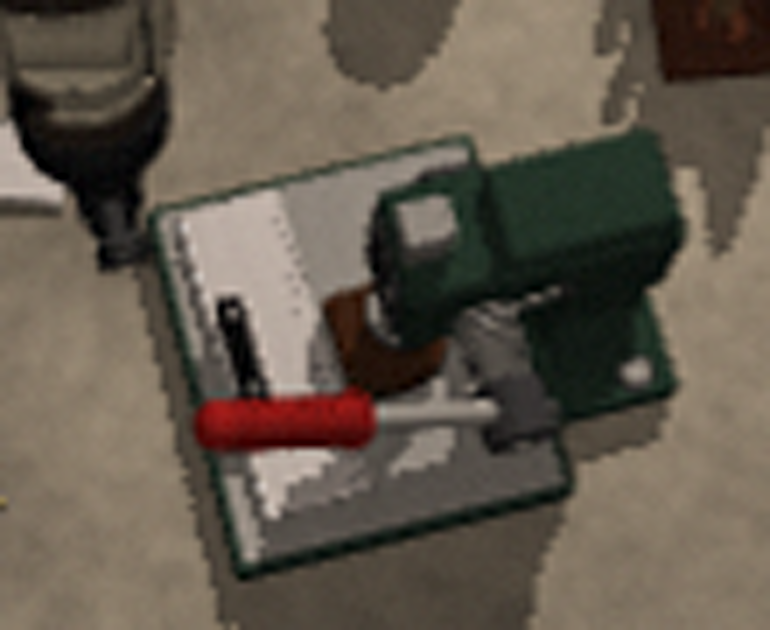

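```bash
python3 - <<'E'
from h import *
im=cv2.imread("pics/raw_w11.png")[30:80,260:385].astype(float)
g=np.clip((im-90)*2.2,0,255).astype(np.uint8)
cv2.imwrite("pics/c12.png",cv2.resize(g,None,fx=6.4,fy=8,interpolation=cv2.INTER_CUBIC))
ps=pose("wrist")
an=lambda a,b:np.degrees(np.arctan2(*(a-b)[1::-1]))
w=np.array([(672,295),(0,327)])/5+[240,0]
e=back(w,.035,"wrist",ps);print("white boundary",e[:,:2],an(e[1],e[0]))
t=back(np.array([(170,274),(470,262)])/5+[240,0],.062,"wrist",ps);print("heel top edge",t[:,:2],an(t[0],t[1]),np.linalg.norm(t[0]-t[1]))
d=e[1]-e[0];d/=np.linalg.norm(d);n=np.array([d[1],-d[0],0])
print("dist heel edge to white boundary mm",(t-e[0])@n*1000)
E
```

```text
white boundary [[ 0.62019443 -0.13928125]
 [ 0.5885053   0.01305522]] 101.7511181883446
heel top edge [[ 0.60225458 -0.02316732]
 [ 0.61485058 -0.08604097]] 101.32856462151423 0.0641229677772382
dist heel edge to white boundary mm [6.0840065  5.61110704]
```

View pics/c12.png

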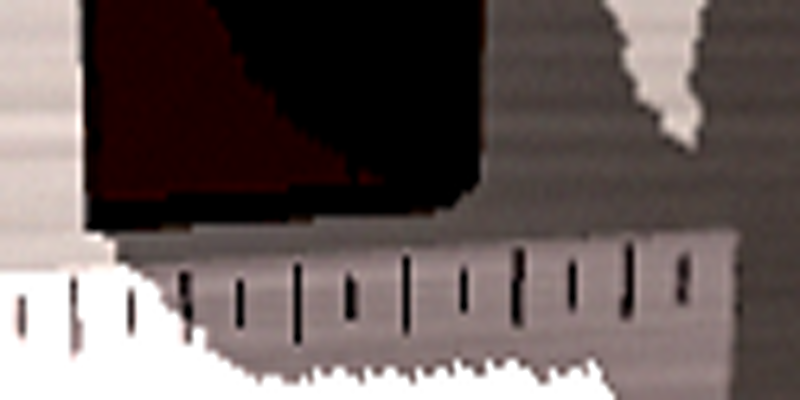

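View pics/t11.png

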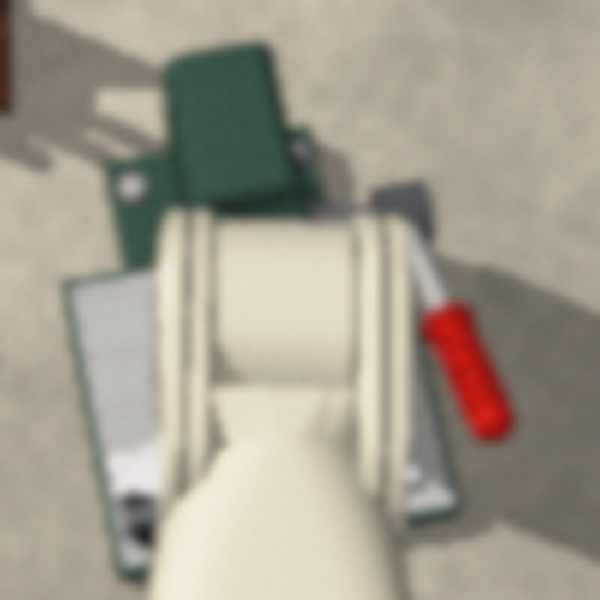

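The placement looks flush: the white boundary sits a constant 5.6–6.1 mm from the breast, which is the steel strip's width. The straightedge is let go. Next I'll check the handle geometry against all three pictures.

```bash
python3 - <<'E'
from h import *
px=np.array([.986,.169,0]);py=np.array([-.169,.986,0])
o=np.array([.6507,-.0439,0]); pv=o-.095*py+[0,0,.18]
print("pivot",pv)
a=np.radians(40)
P=[pv+r*(-px*np.cos(a)+np.array([0,0,np.sin(a)])) for r in(0,.122,.170,.218)]
print(np.round(P,4))
for n,f,org,s in(("scene","raw_s11",(220,175,330,265),7),("top","raw_t11",(230,110,330,210),6)):
    im=cv2.imread("pics/%s.png"%f); u0,v0,u1,v1=org
    im=cv2.resize(im[v0:v1,u0:u1],None,fx=s,fy=s,interpolation=cv2.INTER_CUBIC)
    for q in (proj(P,n)-[u0,v0])*s: cv2.circle(im,tuple(int(x) for x in q),4,(255,255,0),-1)
    cv2.imwrite("pics/ov_%s.png"%n,im[:, :] if n=="top" else im)
E
python3 -c "
import cv2,numpy as np
a=cv2.imread('pics/ov_scene.png')[200:500,150:550];b=cv2.imread('pics/ov_top.png')[150:450,350:550]
cv2.imwrite('pics/ov.png',np.hstack([a,b]))"
```

```text
pivot [ 0.666755 -0.13757   0.18    ]
[[ 0.6668 -0.1376  0.18  ]
 [ 0.5746 -0.1534  0.2584]
 [ 0.5384 -0.1596  0.2893]
 [ 0.5021 -0.1658  0.3201]]
```

View pics/ov.png

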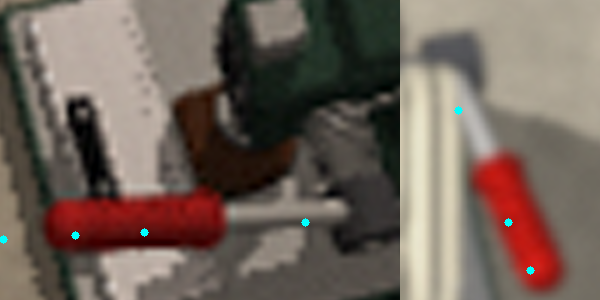

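```bash
python3 - <<'E'
from h import *
from scipy.optimize import least_squares
S=np.array([(248.3+13/7*0.9,235.7),(273.1,234.7)]);T=np.array([(312.5-.5,182.8-1.8),(304.0,161.7)])
for i,n in enumerate(("outer(r~.205)","inner(.122)")):
    f=lambda p:np.r_[proj([p],"scene")[0]-S[i],proj([p],"top")[0]-T[i]]
    r=least_squares(f,[.55,-.16,.3]);print(n,r.x,r.fun.round(2))
px=np.array([.986,.169,0]);py=np.array([-.169,.986,0]);a=np.radians(40)
def g(v):
    pv=np.array([v[0],v[1],.18]);d=-px*np.cos(a)+np.array([0,0,np.sin(a)])
    P=[pv+.205*d,pv+.122*d]
    return np.r_[(proj(P,"scene")-S).ravel(),(proj(P,"top")-T).ravel()]
r=least_squares(g,[.69,-.13]);print("pivot",r.x,r.fun.round(2))
pv=np.r_[r.x,.18]; o=np.array([.6507,-.0439,.18]);print("press frame",(pv-o)@px,(pv-o)@py)
E
```

```text
outer(r~.205) [ 0.5294683  -0.16076264  0.318676  ] [-0.31  0.21 -0.18 -0.3 ]
inner(.122) [ 0.61502327 -0.14767162  0.24992357] [-0.22  0.16 -0.13 -0.22]
pivot [ 0.69485411 -0.13321515] [ 2.71  0.15 -3.43  0.25 -0.97 -2.93  0.73  2.5 ]
press frame 0.028441692355402916 -0.09552678014371163
```

{"name": "send_rows", "arguments": {
  "targets": [
    [[0,0,5,0,5],[0,0,10,0,6],[1.5,-3,10,0.01,6],[3,-6,10,0.01,6],[4.5,-9,10,0.01,6],[6,-12,10,0.01,6],[7,-13.3,10,0.01,6],[7,-13.3,10,0.01,6],[7,-13.3,10,0.01,6]]
  ]
}}

```text
clock: 20.05
eef_pos: [0.5518, -0.1568, 0.3392]
tool_rot: [0.996, 0.084, -0.0, -0.0]
ft_force: [0.3, -0.1, -0.4]
grip_width: 0.0599
```

```bash
python3 - <<'E'
from h import *
o=bot.get_obs();print(o["clock"],o["eef_pos"],o["tool_rot"],o["joint_pos"],o["ft_force"])
snap("wrist","w13",None,1.5)
snap("scene","s13",(220,150,330,250),7)
E
```

```text
20.05 [ 0.55181493 -0.15684096  0.33918659] [ 9.96496955e-01  8.36286039e-02 -1.94593211e-04 -1.95229169e-04] [-2.77060882e-01  4.01221359e-01  6.10032047e-01  1.78010898e+00
  2.27933248e-04  2.69707893e+00] [ 0.25680322 -0.06609637 -0.40688267]
```

View pics/w13.png

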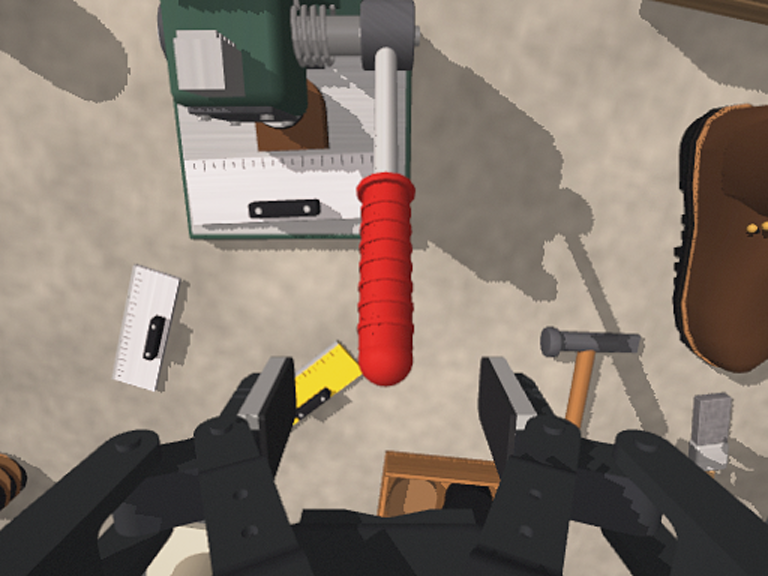

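View pics/s13.png

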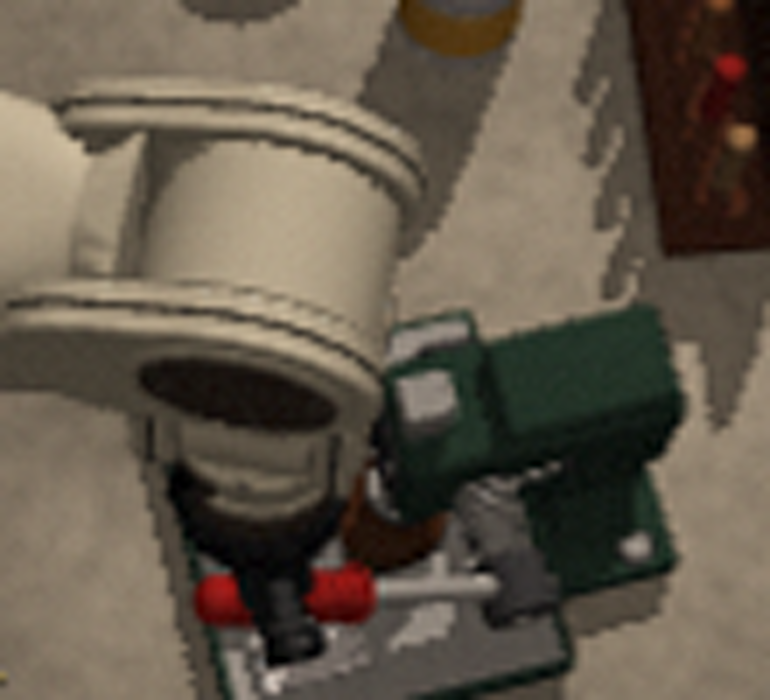

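```bash
python3 - <<'E'
from h import *
ps=pose("wrist")
o=bot.get_obs();tcp=np.array(o["eef_pos"])
px=np.array([.986,.169,0]);piv=np.array([.6953,-.133,.18])
for uv,zs in(((386,385),(.31,.32,.33)),((386,182),(.24,.25,.26)),((386,55),(.18,.19))):
    for z in zs:
        p=back(np.array([uv])/1.5,z,"wrist",ps)[0];print(uv,z,p.round(4),"along from pivot",((p-piv)@px).round(4),"lat",((p-piv)@[-.169,.986,0]).round(4))
a=np.radians(40);d=-px*np.cos(a)+np.array([0,0,np.sin(a)])
print(proj([piv+r*d for r in(0,.122,.17,.19,.218,.231)],"wrist",ps)*1.5)
E
```

```text
(386, 385) 0.31 [ 0.5107 -0.1636  0.31  ] along from pivot -0.1872 lat 0.0011
(386, 385) 0.32 [ 0.516  -0.1627  0.32  ] along from pivot -0.1818 lat 0.001
(386, 385) 0.33 [ 0.5213 -0.1618  0.33  ] along from pivot -0.1765 lat 0.001
(386, 182) 0.24 [ 0.6051 -0.1475  0.24  ] along from pivot -0.0914 lat 0.0009
(386, 182) 0.25 [ 0.6057 -0.1474  0.25  ] along from pivot -0.0907 lat 0.0009
(386, 182) 0.26 [ 0.6064 -0.1473  0.26  ] along from pivot -0.0901 lat 0.0009
(386, 55) 0.18 [ 0.6833 -0.1342  0.18  ] along from pivot -0.012 lat 0.0008
(386, 55) 0.19 [ 0.6816 -0.1345  0.19  ] along from pivot -0.0138 lat 0.0008
[[387.21733938  35.21300705]
 [387.66362714 188.10848418]
 [387.88841965 265.86967666]
 [387.99265085 302.09672138]
 [388.15053825 357.18166087]
 [388.22902116 384.65825117]]
```

{"name": "send_rows", "arguments": {
  "targets": [
    [[0,0,-2,0,6],[0,0,-4,0,6],[0,0,-6,0,6],[0,0,-8,0,6],[0,0,-9,0,6],[0,0,-9,0,6]]
  ]
}}

```text
clock: 20.9
eef_pos: [0.5517, -0.1568, 0.249]
tool_rot: [0.996, 0.084, -0.0, -0.0]
ft_force: [0.2, -0.5, -0.7]
grip_width: 0.0603
```

```bash
python3 - <<'E'
from h import *
snap("wrist","w14",None,1.5)
E
```

```text
(no output)
```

View pics/w14.png

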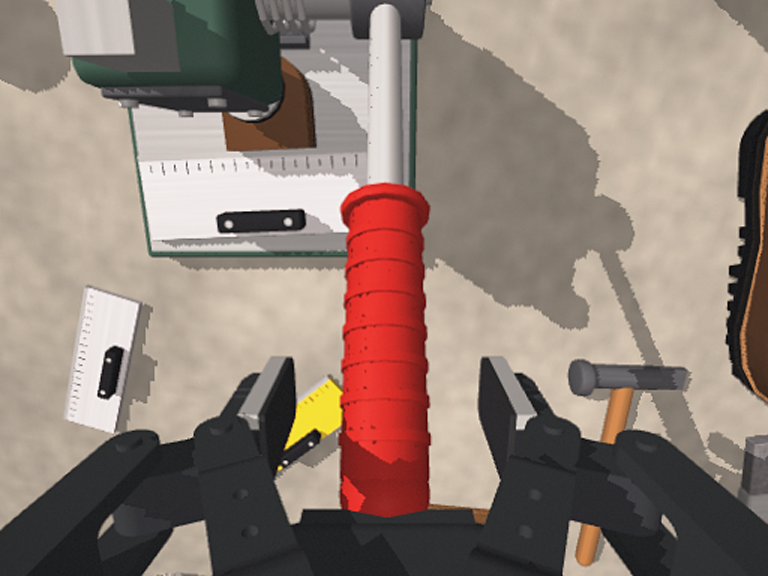

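{"name": "send_rows", "arguments": {
  "targets": [
    [[0,0,-0.3,0,4],[0,0,-0.3,0,3],[0,0,-0.3,0,2],[0,0,-0.3,0,1.5],[0,0,-0.3,0,1.5],[0,0,-0.3,0,1.5]]
  ]
}}

```text
clock: 21.7
eef_pos: [0.552, -0.1559, 0.2469]
tool_rot: [0.996, 0.084, 0.0, -0.001]
ft_force: [-1.4, 5.6, 4.3]
grip_width: 0.0245
```

{"name": "send_rows", "arguments": {
  "targets": [
    [[-0.4,-0.07,-0.5,0,1.5],[-0.8,-0.14,-1.0,0,1.5],[-1.2,-0.2,-1.6,0,1.5],[-1.5,-0.26,-2.1,0,1.5],[-1.9,-0.32,-2.7,0,1.5],[-2.2,-0.37,-3.3,0,1.5],[-2.5,-0.42,-3.9,0,1.5],[-2.75,-0.47,-4.5,0,1.5],[-3.0,-0.52,-5.1,0,1.5],[-3.25,-0.56,-5.7,0,1.5],[-3.25,-0.56,-5.7,0,1.5]]
  ]
}}

```text
clock: 23.08
eef_pos: [0.5188, -0.1616, 0.19]
tool_rot: [0.996, 0.084, -0.0, -0.001]
ft_force: [-5.6, 5.1, 5.6]
grip_width: 0.0246
```

```bash
python3 - <<'E'
from h import *
o=bot.get_obs();print(o["clock"],o["eef_pos"],o["tool_rot"],o["joint_pos"],o["ft_force"],o["ft_torque"])
snap("wrist","w15",None,1.5)
E
```

```text
23.075 [ 0.51876769 -0.16160221  0.18998446] [ 9.96498049e-01  8.36077651e-02 -8.76795175e-05 -1.17122923e-03] [-3.03312580e-01  3.28624975e-01  1.20571113e-01  1.36378897e+00
  2.10302157e-03  2.67086790e+00] [-5.5707627   5.1061005   5.64203606] [1.11499156 0.55542992 0.01302059]
```

View pics/w15.png

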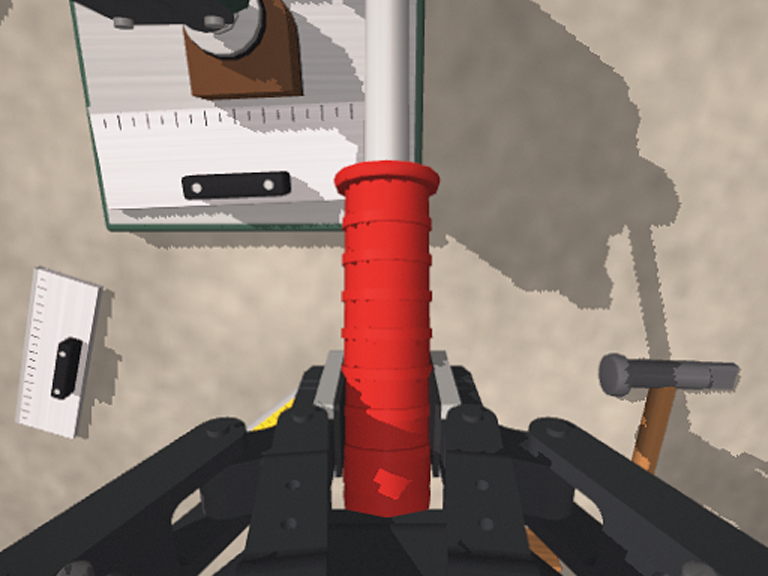

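{"name": "send_rows", "arguments": {
  "targets": [
    [[-0.2,-0.03,-0.6,0,1.5],[-0.4,-0.07,-1.3,0,1.5],[-0.6,-0.1,-1.9,0,1.5],[-0.72,-0.12,-2.55,0,1.5],[-0.85,-0.14,-3.2,0,1.5],[-0.95,-0.16,-3.85,0,1.5],[-1.03,-0.17,-4.5,0,1.5],[-1.08,-0.18,-5.2,0,1.5],[-1.12,-0.19,-5.8,0,1.5],[-1.13,-0.19,-6.2,0,1.5],[-1.13,-0.19,-6.2,0,1.5],[-1.13,-0.19,-6.2,0,1.5]]
  ]
}}

```text
clock: 24.62
eef_pos: [0.5078, -0.1635, 0.1293]
tool_rot: [0.996, 0.084, 0.0, -0.001]
ft_force: [-7.3, 6.5, 12.5]
grip_width: 0.0244
```

```bash
python3 - <<'E'
from h import *
o=bot.get_obs();print(o["clock"],o["eef_pos"],o["tool_rot"],o["joint_pos"],o["ft_force"],o["ft_torque"])
snap("wrist","w16",None,1.5)
snap("scene","s16",(220,150,330,250),7)
E
```

```text
24.625 [ 0.50777931 -0.1634852   0.12933569] [ 9.96498250e-01  8.36052939e-02  4.64094443e-04 -1.08461232e-03] [-3.12998828e-01  3.40595273e-01 -2.30241471e-02  1.20715894e+00
  2.35939611e-03  2.66118773e+00] [-7.27719071  6.46027842 12.49708338] [ 1.34906006  1.0117128  -0.01919751]
```

View pics/w16.png

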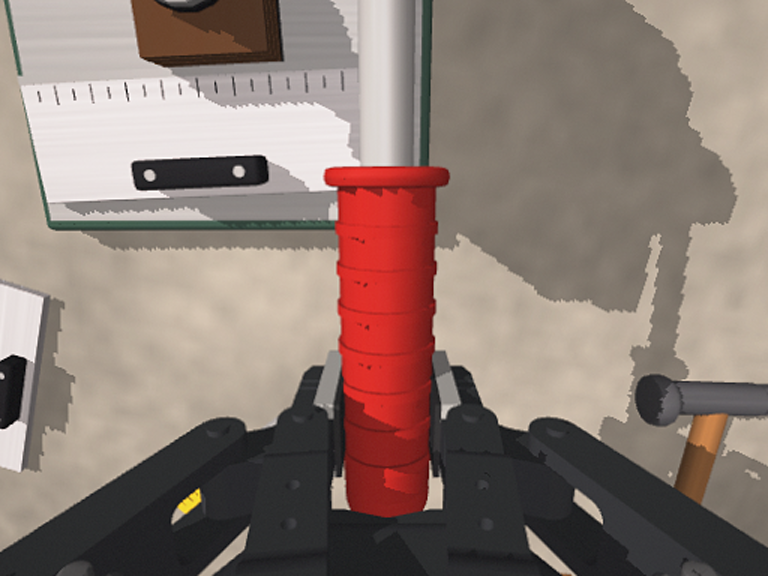

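View pics/s16.png

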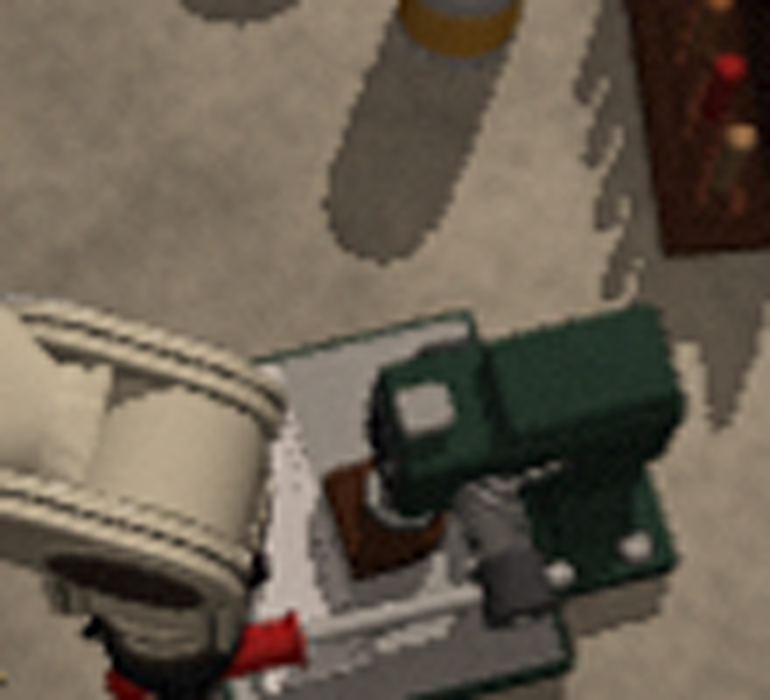

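```bash
python3 - <<'E'
from h import *
from scipy.spatial.transform import Rotation as Ro
def width(f):
    im=cv2.imread(f).astype(int); m=(im[:,:,2]>120)&(im[:,:,1]<70)&(im[:,:,0]<80)
    best=[]
    for r in range(105,140):
        c=np.where(m[r,215:305])[0]
        if len(c): best.append((c[-1]-c[0]+1,r,c[0]+215,c[-1]+215))
    return max(best)
c=vision.get_calibration("wrist");T=np.array(c["T_tool_cam"]);f=K(c)
px=np.array([.986,.169,0]);piv=np.array([.6953,-.133,.18])
obs=[("w13",[.55181,-.15684,.33919],40),("w14",[.5517,-.1568,.249],40),("w15",[.51877,-.1616,.18998],None),("w16",list(bot.get_obs()["eef_pos"]),None)]
R=Ro.from_quat(bot.get_obs()["tool_rot"]).as_matrix()
D=[]
for n,p,a in obs:
    w=width("pics/raw_%s.png"%n)
    M=np.eye(4);M[:3,:3]=R;M[:3,3]=p; W=np.linalg.inv(M@T)
    row=w[1]
    def pt(a,r=.119):
        a=np.radians(a);return piv+r*(-px*np.cos(a)+np.array([0,0,np.sin(a)]))
    res={}
    for aa in ([40] if a else [-4,-2,0,2,4,6,16,18,20,22,24]):
        q=W[:3,:3]@pt(aa)+W[:3,3]; res[aa]=(round(q[2],4),round((q[1]/q[2]*f+c["cy"]),1), round(w[0]*q[2]/f*1000,2))
    print(n,w,res)
E
```

```text
w13 (np.int64(33), 122, np.int64(240), np.int64(272)) {40: (np.float64(0.2592), np.float64(122.4), np.float64(27.48))}
w14 (np.int64(55), 137, np.int64(228), np.int64(282)) {40: (np.float64(0.1728), np.float64(133.1), np.float64(30.52))}
w15 (np.int64(64), 118, np.int64(224), np.int64(287)) {-4: (np.float64(0.1958), np.float64(119.8), np.float64(40.26)), -2: (np.float64(0.1919), np.float64(120.6), np.float64(39.46)), 0: (np.float64(0.188), np.float64(121.1), np.float64(38.64)), 2: (np.float64(0.184), np.float64(121.5), np.float64(37.82)), 4: (np.float64(0.1799), np.float64(121.5), np.float64(36.99)), 6: (np.float64(0.1759), np.float64(121.3), np.float64(36.15)), 16: (np.float64(0.1552), np.float64(115.8), np.float64(31.91)), 18: (np.float64(0.1511), np.float64(113.6), np.float64(31.05)), 20: (np.float64(0.1469), np.float64(111.0), np.float64(30.2)), 22: (np.float64(0.1428), np.float64(107.9), np.float64(29.35)), 24: (np.float64(0.1386), np.float64(104.3), np.float64(28.5))}
w16 (np.int64(78), 114, np.int64(217), np.int64(294)) {-4: (np.float64(0.1346), np.float64(101.8), np.float64(33.73)), -2: (np.float64(0.1307), np.float64(102.4), np.float64(32.75)), 0: (np.float64(0.1268), np.float64(102.6), np.float64(31.76)), 2: (np.float64(0.1228), np.float64(102.5), np.float64(30.76)), 4: (np.float64(0.1187), np.float64(101.9), np.float64(29.75)), 6: (np.float64(0.1146), np.float64(101.0), np.float64(28.73)), 16: (np.float64(0.094), np.float64(87.3), np.float64(23.55)), 18: (np.float64(0.0898), np.float64(82.3), np.float64(22.51)), 20: (np.float64(0.0857), np.float64(76.3), np.float64(21.47)), 22: (np.float64(0.0816), np.float64(69.1), np.float64(20.44)), 24: (np.float64(0.0774), np.float64(60.7), np.float64(19.4))}
```

{"name": "send_rows", "arguments": {
  "targets": [
    [[0,0,-0.3,0,1.5],[0,0,-0.65,0,1.5],[0,0,-0.65,0,1.5],[0,0,-0.65,0,1.5],[0,0,-0.65,0,1.5]]
  ]
}}

```text
clock: 25.35
eef_pos: [0.5079, -0.1635, 0.1229]
tool_rot: [0.997, 0.084, 0.001, -0.001]
ft_force: [-6.8, 6.8, 12.4]
grip_width: 0.0244
```

```bash
python3 - <<'E'
from h import *
o=bot.get_obs();print(o["clock"],o["eef_pos"],o["tool_rot"],o["ft_force"],o["ft_torque"],o["grip_width"])
snap("wrist","w17",None,1.5)
snap("top","t17",(230,110,330,210),6)
h=np.array(o["eef_pos"])-[.552,-.1559,.2469]; hh=-(h@[.986,.169,0]); print("alpha",2*np.degrees(np.arctan2(hh,-h[2]))-40)
E
```

```text
25.35 [ 0.5078613  -0.16353     0.12294042] [ 9.96503093e-01  8.35488561e-02  5.32172471e-04 -9.44133939e-04] [-6.82483786  6.75578372 12.38652482] [ 1.24694859  1.03229531 -0.09349481] 0.024383074645801625
alpha -0.2511054421980674
```

View pics/w17.png

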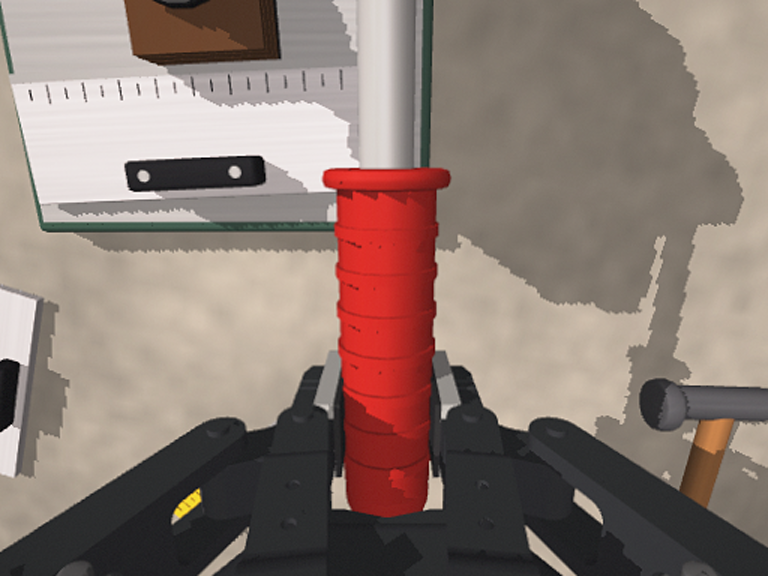

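View pics/t17.png

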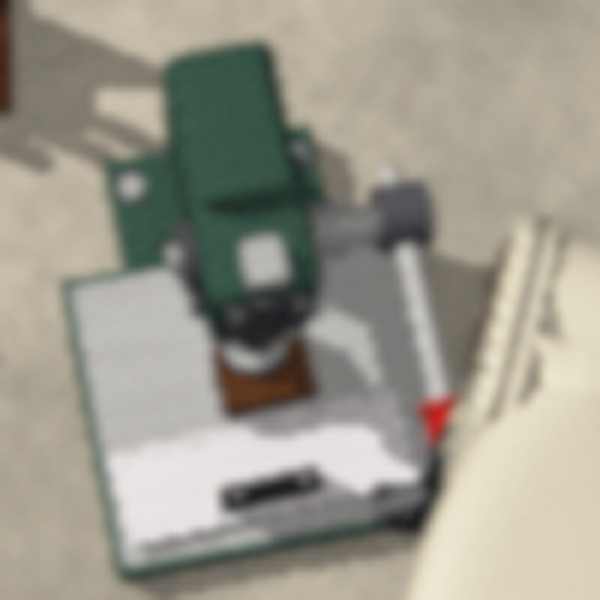

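```bash
python3 - <<'E'
from h import *
im=cv2.imread("pics/raw_w17.png")[20:80,0:250]
cv2.imwrite("pics/c17.png",cv2.resize(np.clip(im.astype(float)*1.3-30,0,255).astype(np.uint8),None,fx=3.2,fy=6,interpolation=cv2.INTER_CUBIC))
E
```

```text
(no output)
```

View pics/c17.png

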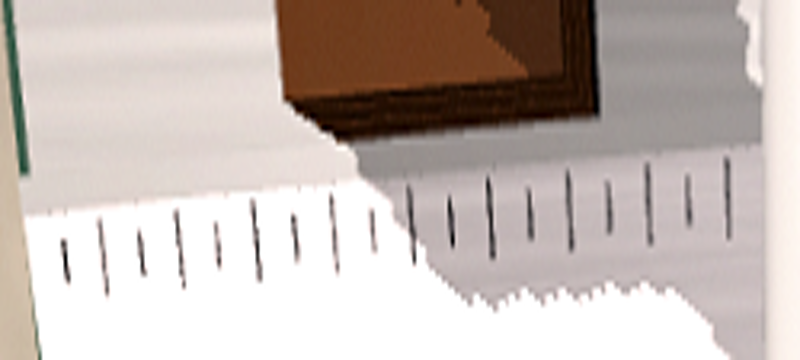

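```bash
python3 - <<'E'
from h import *
ps=pose("wrist"); s=[3.2,6];o=[0,20]
e=back(np.array([(765,148),(25,213)])/s+o,.035,"wrist",ps); h=back(np.array([(352,139),(597,115)])/s+o,.035,"wrist",ps)
t=back(np.array([(287,100),(565,74)])/s+o,.062,"wrist",ps)
d=e[1]-e[0];d/=np.linalg.norm(d);n=np.array([d[1],-d[0],0])
print(np.degrees(np.arctan2(d[1],d[0])),"strip visible to heel mm",(h-e[0])@n*1000,"heel top edge",(t-e[0])@n*1000,t[:,:2])
ob=bot.get_obs();print(ob["clock"],ob["eef_pos"][2],ob["ft_force"])
E
```

```text
101.60395471406905 strip visible to heel mm [5.24382188 5.60646606] heel top edge [5.28883579 5.42841156] [[ 0.60255279 -0.02545422]
 [ 0.61532815 -0.08697521]]
25.45 0.1229803743791979 [-7.45853916  6.28288245 12.61552233]
```

Flush along the whole breast, heel in place, lever level and held. I'm handing the job in.

```bash
python3 -c "
from workcell import bot
print(bot.job_done()); print(bot.get_obs()['clock'])"
```

```text
the job is handed in; nothing more can be done
None
the job is handed in; nothing more can be done
```

The job is handed in. The large silver straightedge lies flat on the press bed, flush against the heel's front face, and I let go of it. I then gripped the red handle, brought the lever down to level, and was still holding it at hand-in, at about 25.5 s.

**Last checks**
- **Fit:** the distance from the edge of the straightedge's white surface to the heel's front face was 5.2–5.6 mm at both ends. That is the width of its steel strip, so the gap is under about 0.5 mm. The two lines were parallel to within about 0.3°, and the straightedge covers the heel's whole width.
- **Heel:** it stayed within about 1 mm of where it started.
- **Lever:** the handle's path put it at about −0.3°, and a rougher estimate from the handle's size in the picture gave about +0.5°. The vertical force on the tool was about 12.5 N, against the 12 N expected.

**What failed or disagreed**
- **First grasp:** it closed on nothing, because the real fingertips sit about 40 mm short of the reported tool point. I measured that in the wrist pictures and corrected for it from then on; the straightedge had not moved.
- **Lever pivot:** I first assumed it was level with the pad's centre, but it is about 30 mm farther back. I corrected this from the pictures before reaching for the handle.
- **Sideways load:** about 7 N along x and 6–7 N along y stayed on the gripped handle while I held it.

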